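# File sensors into the test nest and hold the gate slide in its notch

## Task

Push the two loose square blue sensors one after the other, upright and without lifting them off the bench, into the lane between the guide rails, so that they stand in single file behind the one already at the stop. Then take the black grip and slide the gate bar across behind them until you feel its spring ball drop into the notch, and finish while still holding the grip with the gate in the notch. Leave the other things on the bench where they are.

Things in the scene. Friction and masses are not known exactly. Their poses are not given: they have to be found in the camera images.
- nest: Aluminium test nest fixed to the bench. Origin on the bench, at the middle of the end stop's inner face. The lane runs from there along the nest's +y: 41 mm wide, no floor (sensors slide on the bench), between guide rails 10 mm wide and 16 mm high from y = 0 to 113 mm; the stop is 30 mm high. Three sensors fill 108 mm of it.
- mouth (a point): Middle of the lane's mouth on the bench, at nest x = 0, y = 175 mm: outer end of two flared guides, 16 mm high, about 63 mm apart here, narrowing to the lane at y = 131 mm. Between y = 113 and 131 mm is the slot for the gate.
- track (a point): Middle of the gate's track on the bench, at nest x = 117, y = 122 mm. The track lies along the nest's x from 31 to 203 mm, is 34 mm wide and at most 18 mm high.
- gate_notch (a point): V notch in the side of the gate bar that faces the stop, 25 mm above the bench; at nest x = 122 mm minus the gate's travel. The spring ball meets it somewhere between travel 0.066 and 0.078 (differs each time), pulls the bar in from about 8 mm either side and centres it; 3 to 8 N is needed to leave the notch.
- sensor_home: Already in the lane, standing against or within 8 mm of the stop, square to it. A sensor: an upright blue box 36 x 36 mm, 50 mm high, with a black round connector (20 mm across, 20 mm high) on top, 70 mm in all, 0.1 to 0.2 kg. Origin at the centre of its underside, z up, x and y square to its sides.
- sensor_a: Loose, standing on the bench beyond the mouth of the lane. A sensor: an upright blue box 36 x 36 mm, 50 mm high, with a black round connector (20 mm across, 20 mm high) on top, 70 mm in all, 0.1 to 0.2 kg. Origin at the centre of its underside, z up, x and y square to its sides. Its yaw varies.
- sensor_b: Loose, standing on the bench beyond the mouth of the lane. A sensor: an upright blue box 36 x 36 mm, 50 mm high, with a black round connector (20 mm across, 20 mm high) on top, 70 mm in all, 0.1 to 0.2 kg. Origin at the centre of its underside, z up, x and y square to its sides. Its yaw varies.
- gate (a joint): Travel of the steel gate bar (m): 0 = fully open, growing as the bar moves along the nest's -x axis across the lane's mouth behind the sensors; hard end at 0.095. Starts at 0 to 0.015. The bar is 146 mm long, 10 mm thick, its top 36 mm above the bench; when open it leaves the lane clear. It slides with about 1.2 N of friction and stays where it is left.
- grip: Black square grip standing on the gate bar, 20 x 20 mm (sides along the nest's x and y), 48 mm high, to take from above. Origin at the centre of its underside, 36 mm above the bench; its top is 84 mm above the bench. It lies at nest x = 142 mm minus the gate's travel, y = 122 mm.
- gate_tip (a point): Leading end of the gate bar, on its top edge 36 mm above the bench; at nest x = 44 mm minus the gate's travel, y = 122 mm.
- detent (a joint): Spring ball of the detent, in a steel block beside the gate bar on the side towards the stop: how far the ball is pushed back (m). 0 = dropped fully into the notch, about 0.003 = riding on the plain side of the bar.
- flat_0: Bystander, leave alone: tall flat blue housing, a box 28 x 80 x 90 mm, first of a row of three at the right. Origin at its underside.
- flat_1: Bystander, leave alone: tall flat blue housing like flat_0, the middle one of the row. Origin at its underside.
- flat_2: Bystander, leave alone: tall flat blue housing like flat_0, farthest from the robot in the row. Origin at its underside.
- flat_3: Bystander, leave alone: tall flat blue housing like flat_0, standing by itself near the loose sensors. Origin at its underside.
- tape_roll: Bystander, leave alone: roll of clear tape lying flat, 90 mm across, 24 mm high. Origin at its underside.
- jar: Bystander, leave alone: screw-top jar, 64 mm across, 90 mm high. Origin at its underside.
- carton: Bystander, leave alone: small cardboard box 70 x 90 x 60 mm. Origin at its underside.
- driver: Bystander, leave alone: screwdriver with a black handle, lying flat.
Not all that is in view belongs to the job. Leave any red look-alike of the sensor_b alone. What is shaped like the sensor_a but yellow is not meant.

How it is judged:
By the outcome, as a careful person would: the job done as asked, in the order asked, and still so for the second after the job is handed in, while the arm keeps its last pose, push and grip.
It also fails if it takes over 72 s, if anything falls off the work surface, if the arm or the gripper's body presses on something with over 40 N, if the wrist force passes 120 N, or if a joint passes its speed limit or range.

## Robot

A 6-joint arm with a two-finger parallel gripper is mounted at the origin on the work surface. World frame = base frame: x ahead of the robot, y to its left, z up, the work surface at z = 0. Lengths are in mm, angles in rad, forces in N, time in s.
With the tool pointing down it reaches from about 275 to 1000 mm from the base axis. Payload 8.4 kg.
Tool frame: the origin (TCP) lies at the very end of the fingers, on their centre line; the grasp point (between the pads) lies 19 mm behind it; z points along the fingers, x is the direction in which the jaws open and shut, and the axes are right-handed (so a half turn about z gives the same grasp; the last joint's range is limited). The gripper opens to 85 mm and grips with 20 to 120 N. Pads are 22 mm wide; open, the fingers measure 114 mm over their backs; the gripper's body (76 mm by 85 mm) begins 54 mm behind the grasp point. The pads swing forward as they close: fully open they stand 13 mm farther back than shut.
Start: joints at [-1.336, 0.353, 1.633, -0, 1.155, -0.002], TCP at [146.619, -607.561, 231.281] pointing down, gripper open.
Joint ranges: [-2.63, 2.63], [-0.92, 2.1], [0.06, 2.66], [-1.3, 4.44], [0, 2.69], [-3.02, 3.02]. Speed limits (rad/s): [2.22, 2.22, 2.79, 3.14, 3.14, 3.14].

## Interface

Orientations are given as [roll, pitch, yaw] about the fixed x, y, z axes, in that order (R = Rz(yaw) Ry(pitch) Rx(roll)).
In Python, from rig import r gives the robot as it stands.
- The arm moves only by the tool arm_command, never from a script. Its argument "targets" is a list of rows, each a list of 6 numbers: the shift along the tool's x, y, z in m, then the turn, a rotation vector about the tool's x, y, z in rad. A call has 1 to 20 rows; each row shifts and turns the commanded pose from where the row before left it, along the tool's axes as they then stand; what a row does not reach is not made up. A row lasts 1/12 s, in which the tool goes at most 41.7 mm and 7.16 degrees, less where a joint would pass 70% of its speed; a pose out of reach is approached as far as the arm can. A call is refused whole if a number of a shift passes 0.0417 or a number of a turn 0.125, either way. A call with a gripper value outside its range is refused whole. "fingers" is the finger opening in m, from 0 to 0.0854, set as the call begins (left out, the last holds). The fingers move at their own pace and stop on an object; "squeeze" is the grip in N (left out, the last holds). Time passes only in rows, so rows that do not move let the fingers close. It gives the time, the measured TCP pose, the force and the opening at its end, in the units of the state.
- r.sense(): the state, without advancing time (a new reading comes with each control period).
- r.grab_frame(name): name is "scene" or "top" or "wrist"; returns a dict with "image" (400x640x3 uint8, blue, green, red), "fx", "fy", "cx", "cy" (pixels), "xyz" and "orientation" of the camera in the world. Camera axes: x right, y down, z forward; pixel columns grow to the right and rows downward; lengths in mm; the calibration is good to about 2 mm. The wrist camera is an equidistant fisheye: a pixel r from the principal point sees the ray r / f radians off the axis. A picture is of the moment at which its call begins. There is no depth.
- r.sign_off(): hands the job in, once; it reports no verdict.
The state is a dict: "clock": time; "qpos": joint angles; "qvel": joint speeds; "joint_efforts": joint torques, N m; "eef_pos": TCP position; "tcp_rot": TCP orientation; "contact_force": force on the tool from outside, world axes, zero at the start; "wrist_torque": the same for the moment, N m; "opening": opening from 0.0 (shut) to 1.0 (fully open).
Only numpy, scipy, OpenCV 4.12 (cv2) and the standard library are available. Lean on these libraries where they do the work, as an engineer would, in place of code of your own. Each camera call takes 0.05 s, during which the arm holds its last target.

## Working session

There is one attempt and no reset: what is moved stays moved. The work goes in short steps, Python scripts to look and compute and a tool call to move; the robot and the scene stay as the last step left them, time stands still between calls to the robot, and variables do not carry over. Pictures are saved under pics/ and viewed, and the job is handed in when it is done.

Besides the shell and the picture viewer there is one more tool, called after "Emit:" by a JSON object that holds its "api" and its "payload", one argument or row to a line. arm_command: Moves the arm, as the interface text tells. Its arguments: {"type":"object","properties":{"targets":{"type":"array"},"fingers":{"type":"number"},"squeeze":{"type":"number"}},"required":["targets"]}

```bash
ls; mkdir -p pics
python3 - <<'E'
from rig import r
import cv2
print(r.sense())
for n in ["scene","top","wrist"]:
    f=r.grab_frame(n); cv2.imwrite(f"pics/{n}0.png",f["image"]); print(n,[f[k] for k in("fx","fy","cx","cy","xyz","orientation")])
E
```

```text
pics
{'clock': 0.0, 'qpos': array([-1.33641676e+00,  3.53654277e-01,  1.63413838e+00,  3.76833514e-06,
        1.15520481e+00, -2.41477013e-03]), 'qvel': array([ 4.97860043e-04,  1.92612887e-05,  9.62836296e-04,  7.94670642e-04,
       -6.43097862e-04, -1.11293743e-03]), 'joint_efforts': array([-1.77004971e-03, -6.05254698e+01, -3.42070842e+01, -1.23486579e-04,
        9.04038985e-03,  2.19138542e-05]), 'eef_pos': array([ 146.49779514, -607.09363777,  230.55604241]), 'tcp_rot': array([-3.14158582e+00,  1.40480091e-03, -1.33400351e+00]), 'contact_force': array([-0.00797314, -0.26658784, -0.62145691]), 'wrist_torque': array([ 0.04883646,  0.00694274, -0.01625134]), 'opening': 0.9978607094479945}
scene [478.35487724749606, 478.35487724749606, 330.0862177917189, 198.33247869087154, array([1436.53650905,  479.905297  ,  910.30913032]), array([-2.29611296,  0.00341084,  2.07451265])]
top [375.9508338567065, 375.9508338567065, 317.02863154909454, 198.64016524675506, array([453.61709169,  -8.79147471, 958.04254599]), array([-3.00460446, -0.01378244, -1.58762312])]
wrist [309.70691628693146, 309.70691628693146, 315.04244297620716, 201.5417349080517, array([ 225.66976774, -588.88832371,  373.80847515]), array([ 2.82050244e+00,  1.24546027e-03, -1.33442476e+00])]
```

View pics/scene0.png

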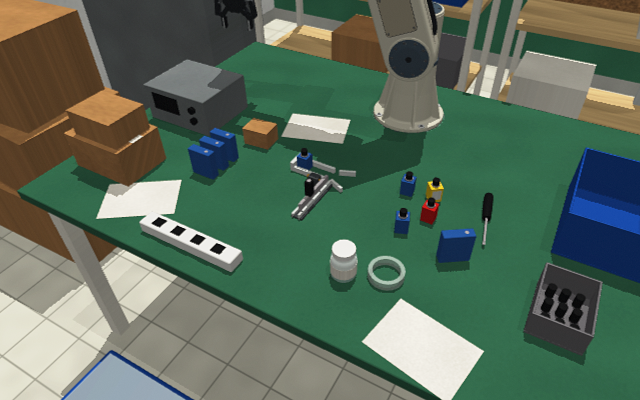

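View pics/top0.png

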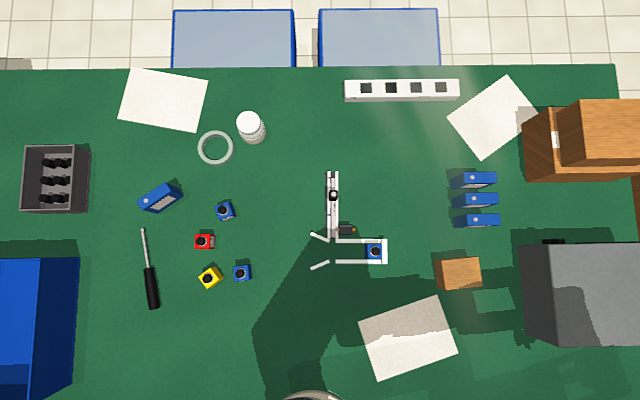

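View pics/wrist0.png

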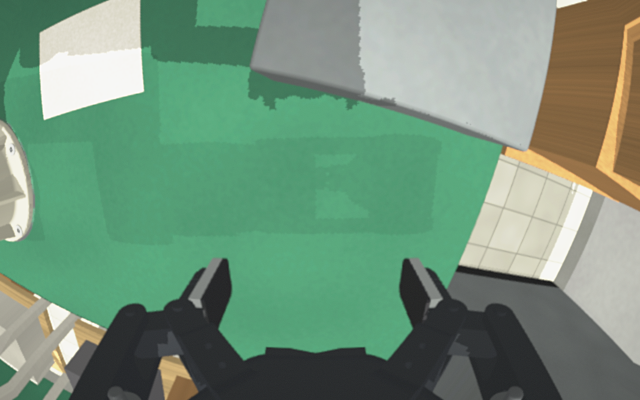

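```bash
cat > h.py <<'E'
import cv2,numpy as np
from scipy.spatial.transform import Rotation as R
def cam(f): return R.from_euler('xyz',f["orientation"]).as_matrix(),np.array(f["xyz"])
def unproj(f,u,v,z):
    M,c=cam(f); d=M@np.array([(u-f["cx"])/f["fx"],(v-f["cy"])/f["fy"],1.]); return c+d*(z-c[2])/d[2]
def proj(f,p):
    M,c=cam(f); q=(np.atleast_2d(p)-c)@M; return np.c_[q[:,0]/q[:,2]*f["fx"]+f["cx"],q[:,1]/q[:,2]*f["fy"]+f["cy"]]
def crop(f,x0,x1,y0,y1,s,name): cv2.imwrite(name,cv2.resize(f["image"][y0:y1,x0:x1],None,fx=s,fy=s,interpolation=cv2.INTER_CUBIC))
E
python3 - <<'E'
from rig import r
from h import *
f=r.grab_frame("top")
crop(f,300,400,165,275,5,"pics/nest.png")
crop(f,130,270,175,295,5,"pics/loose.png")
for p in [(0,0),(0,400)]: pass
print(unproj(f,375,251,70))
E
```

```text
[ 449.88269036 -156.92835151   70.        ]
```

View pics/nest.png

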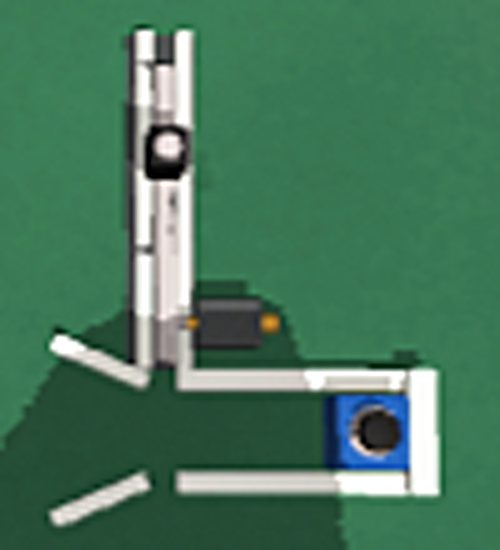

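View pics/loose.png

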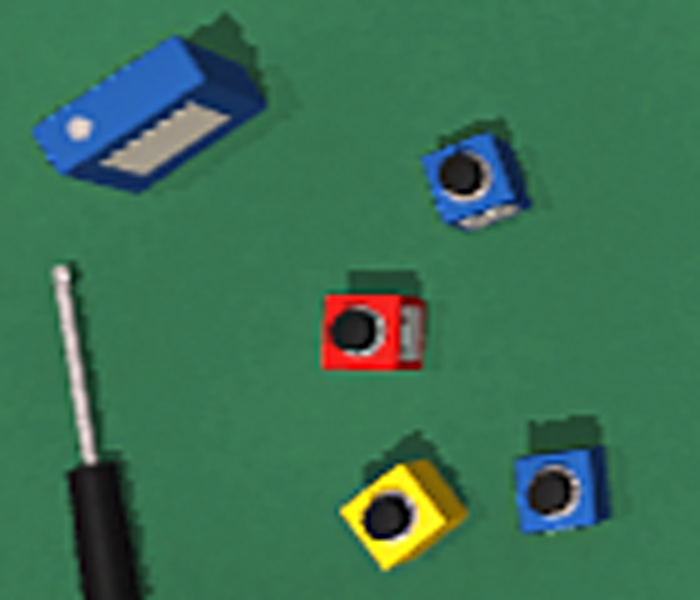

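Run:
```python
from rig import r
from h import *
f=r.grab_frame("top")
a=cv2.resize(f["image"][195:225,208:243],None,fx=11,fy=11,interpolation=cv2.INTER_CUBIC)
b=cv2.resize(f["image"][258:288,225:260],None,fx=11,fy=11,interpolation=cv2.INTER_CUBIC)
cv2.imwrite("pics/ab.png",np.hstack([a,b]))
from scipy.optimize import least_squares
pts=[((30.5,113,16),(178,370)),((20.5,113,16),(178,390)),((-20.5,113,16),(178,472)),((-30.5,113,16),(178,495))]
T=lambda n,p:np.array([[np.cos(n[2]),-np.sin(n[2]),0],[np.sin(n[2]),np.cos(n[2]),0],[0,0,1]])@np.array(p)+[n[0],n[1],0]
px=lambda q:(300+(q[0]+.5)/5-.5,165+(q[1]+.5)/5-.5)
def res(n):
    e=[proj(f,T(n,p))[0]-px(q) for p,q in pts]
    e=list(np.concatenate(e)); 
    e+= [proj(f,T(n,(0,0,30)))[0][0]-px((410,0))[0]]
    e+= [proj(f,T(n,(20.5,60,16)))[0][1]-px((0,390))[1]]  # approx
    e+= [proj(f,T(n,(-20.5,20,16)))[0][1]-px((0,472))[1]]
    return e
s=least_squares(res,[450,-180,0]); print(s.x,np.round(s.fun,2))
n=s.x
for p in [(142,122,84),(44,122,36),(31.5,175,16),(-31.5,175,16),(203,122,18),(0,18,70)]:
    q=proj(f,T(n,p))[0]; print(p,((q[0]-300+.5)*5-.5,(q[1]-165+.5)*5-.5), T(n,p))
for c in [(458,174),(550,492)]:
    print(unproj(f,130+(c[0]+.5)/5-.5,175+(c[1]+.5)/5-.5,70))
```

```text
[ 4.49976315e+02 -1.79866005e+02 -1.43137243e-02] [-0.12 -0.05 -0.08 -0.02  0.07  0.25  0.11 -0.26  0.01 -0.07  0.14]
(142, 122, 84) (np.float64(165.04376917232958), np.float64(127.39010092949582)) [593.70798308 -59.91098191  84.        ]
(44, 122, 36) (np.float64(161.30163517300315), np.float64(340.7657558296718)) [495.71802216 -58.50828482  36.        ]
(31.5, 175, 16) (np.float64(53.14696900187624), np.float64(367.98419154012674)) [483.97790414  -5.33479868  16.        ]
(-31.5, 175, 16) (np.float64(53.1525421353474), np.float64(496.1502785694149)) [420.98435783  -4.43306484  16.        ]
(203, 122, 18) (np.float64(156.97660517560945), np.float64(29.93710771558935)) [654.70173426 -60.78408927  18.        ]
(0, 18, 70) (np.float64(387.4750618184474), np.float64(431.0648086841995)) [ 450.23395301 -161.86784874   70.        ]
[553.50419126 204.16148386  70.        ]
[404.75761679 159.07361758  70.        ]
```

View pics/ab.png

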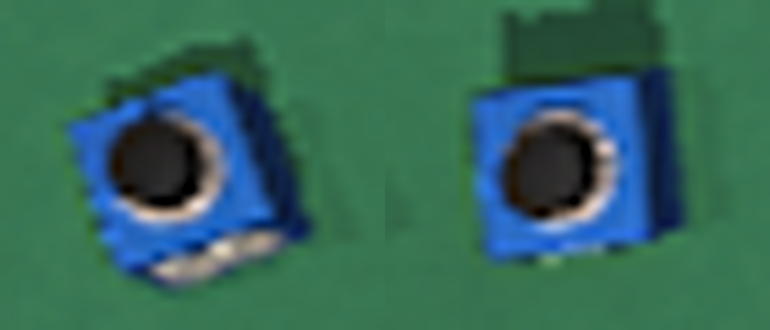

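Run:
```python
from rig import r
from h import *
from scipy.optimize import least_squares
f=r.grab_frame("top")
for nm,o,c in [("a",(208,195),[(70,125),(220,72),(275,222),(125,270)]),("b",(225,258),[(88,92),(255,75),(265,240),(105,262)])]:
    P=np.array([unproj(f,o[0]+(u+.5)/11-.5,o[1]+(v+.5)/11-.5,50)[:2] for u,v in c])
    e=np.roll(P,-1,0)-P; an=np.degrees(np.arctan2(e[:,1],e[:,0])); print(nm,P.mean(0),np.linalg.norm(e,axis=1),an%90)
```

```text
a [553.76495161 204.03150373] [34.63314781 35.70942695 34.15053974 34.60228126] [19.01197209 20.59364754 17.12333544 21.47464546]
b [404.23988737 160.14017128] [36.02088734 35.06242567 34.43311592 36.23828487] [4.7657702  3.97661259 6.69923281 6.54392365]
```

```bash
cat >> h.py <<'E'
def plan(r,tgt,yaw,n=None):
    "tool-axis shift & turn from current measured pose to target"
    s=r.sense(); p=s["eef_pos"]; M=R.from_euler('xyz',s["tcp_rot"]).as_matrix()
    d=M.T@(np.array(tgt)-p); y=s["tcp_rot"][2]; dy=(yaw-y+np.pi)%(2*np.pi)-np.pi
    Rt=R.from_euler('xyz',[np.pi,0,yaw]).as_matrix(); rv=R.from_matrix(M.T@Rt).as_rotvec()
    print("cur",np.round(p,1),"rot",np.round(s["tcp_rot"],3),"tool shift mm",np.round(d,1),"rotvec",np.round(rv,3),"t",s["clock"],"F",np.round(s["contact_force"],1),"open",round(s["opening"]*85.4,1))
    return d,rv
E
python3 - <<'E'
from rig import r
from h import *
f=r.grab_frame("top")
print(proj(f,[[146,-607,231],[0,0,0],[80,-350,500]]))
print(unproj(f,530,250,0),unproj(f,530,345,0))
plan(r,(404.5,159.6,140),-1.475)
plan(r,(404.5,159.6,140),-1.334)
E
```

```text
[[641.29659767 414.62772693]
 [310.94168514 444.58221596]
 [631.16446885 592.41447214]]
[ 445.44841269 -563.95766711    0.        ] [ 214.23233656 -542.00995414    0.        ]
cur [ 146.6 -607.4  231.1] rot [ 3.142  0.    -1.334] tool shift mm [-685.1 -430.7   91.3] rotvec [0.    0.    0.141] t 0.35 F [ 0.2 -1.  -0.8] open 85.6
cur [ 146.6 -607.4  231.1] rot [ 3.142  0.    -1.334] tool shift mm [-685.1 -430.7   91.3] rotvec [0. 0. 0.] t 0.35 F [ 0.2 -1.  -0.8] open 85.6
```

Emit:
{"api": "arm_command", "payload": {
  "targets": [
    [-0.023, -0.0144, 0.002, 0, 0, 0.005],
    [-0.023, -0.0144, 0.002, 0, 0, 0.005],
    [-0.023, -0.0144, 0.002, 0, 0, 0.005],
    [-0.023, -0.0144, 0.002, 0, 0, 0.005],
    [-0.023, -0.0144, 0.002, 0, 0, 0.005],
    [-0.023, -0.0144, 0.002, 0, 0, 0.005],
    [-0.023, -0.0144, 0.002, 0, 0, 0.005],
    [-0.023, -0.0144, 0.002, 0, 0, 0.005],
    [-0.023, -0.0144, 0.002, 0, 0, 0.005],
    [-0.023, -0.0144, 0.002, 0, 0, 0.005],
    [-0.023, -0.0144, 0.002, 0, 0, 0.005],
    [-0.023, -0.0144, 0.002, 0, 0, 0.005],
    [-0.023, -0.0144, 0.002, 0, 0, 0.005],
    [-0.023, -0.0144, 0.002, 0, 0, 0.005],
    [-0.023, -0.0144, 0.002, 0, 0, 0.005],
    [-0.023, -0.0144, 0.002, 0, 0, 0.005],
    [-0.023, -0.0144, 0.002, 0, 0, 0.005],
    [-0.023, -0.0144, 0.002, 0, 0, 0.005],
    [-0.023, -0.0144, 0.002, 0, 0, 0.005],
    [-0.023, -0.0144, 0.002, 0, 0, 0.005]
  ],
  "fingers": 0.056,
  "squeeze": 20
}}

```text
clock: 2.02
eef_pos: [343.2, -100.5, 191.5]
tcp_rot: [-3.141, -0.0, -1.434]
contact_force: [0.8, -1.0, -0.2]
opening: 0.657
```

Run:
```python
from rig import r
from h import *
plan(r,(404.5,159.6,140),-1.475)
f=r.grab_frame("wrist"); cv2.imwrite("pics/w1.png",f["image"])
```

```text
cur [ 343.2 -100.5  191.5] rot [-3.141 -0.    -1.434] tool shift mm [-249.4  -96.1   51.5] rotvec [-0.001 -0.     0.041] t 2.0167 F [ 0.8 -1.  -0.2] open 56.1
```

View pics/w1.png

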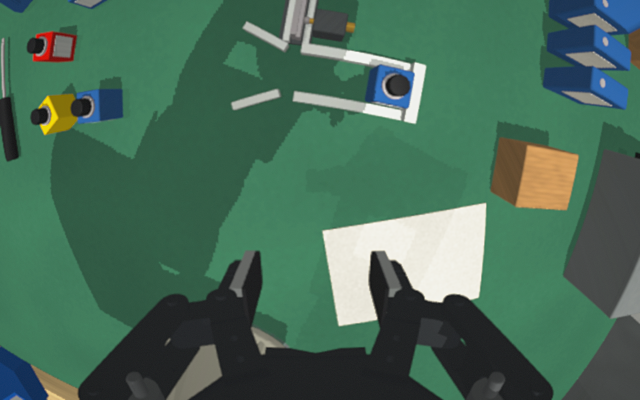

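Emit:
{"api": "arm_command", "payload": {
  "targets": [
    [-0.0208, -0.008, 0.0043, 0, 0, 0.0034],
    [-0.0208, -0.008, 0.0043, 0, 0, 0.0034],
    [-0.0208, -0.008, 0.0043, 0, 0, 0.0034],
    [-0.0208, -0.008, 0.0043, 0, 0, 0.0034],
    [-0.0208, -0.008, 0.0043, 0, 0, 0.0034],
    [-0.0208, -0.008, 0.0043, 0, 0, 0.0034],
    [-0.0208, -0.008, 0.0043, 0, 0, 0.0034],
    [-0.0208, -0.008, 0.0043, 0, 0, 0.0034],
    [-0.0208, -0.008, 0.0043, 0, 0, 0.0034],
    [-0.0208, -0.008, 0.0043, 0, 0, 0.0034],
    [-0.0208, -0.008, 0.0043, 0, 0, 0.0034],
    [-0.0208, -0.008, 0.0043, 0, 0, 0.0034],
    [0, 0, 0, 0, 0, 0],
    [0, 0, 0, 0, 0, 0]
  ],
  "fingers": 0.046
}}

```text
clock: 3.23
eef_pos: [408.7, 158.0, 139.5]
tcp_rot: [3.141, -0.0, -1.473]
contact_force: [-0.2, 0.4, -0.4]
opening: 0.539
```

```bash
cat >> h.py <<'E'
def wproj(f,p):
    M,c=cam(f); q=(np.atleast_2d(p)-c)@M; th=np.arctan2(np.hypot(q[:,0],q[:,1]),q[:,2]); ph=np.arctan2(q[:,1],q[:,0])
    return np.c_[f["cx"]+f["fx"]*th*np.cos(ph),f["cy"]+f["fx"]*th*np.sin(ph)]
def wunproj(f,u,v,z):
    M,c=cam(f); a,b=u-f["cx"],v-f["cy"]; rr=np.hypot(a,b); th=rr/f["fx"]
    d=M@np.array([np.sin(th)*a/rr,np.sin(th)*b/rr,np.cos(th)]); return c+d*(z-c[2])/d[2]
E
python3 - <<'E'
from rig import r
from h import *
plan(r,(404.5,159.6,30),-1.475)
f=r.grab_frame("wrist"); im=f["image"].copy()
def box(x,y,yaw,z,h=18):
    c=np.array([[-h,-h],[h,-h],[h,h],[-h,h]]); m=np.array([[np.cos(yaw),-np.sin(yaw)],[np.sin(yaw),np.cos(yaw)]])
    return np.c_[c@m.T+[x,y],np.full(4,z)]
for a in [(553.7,204,.34),(404.5,159.6,.096)]:
    for z in (0,50): cv2.polylines(im,[np.int32(np.round(wproj(f,box(*a,z))))],True,(0,255,255),1)
cv2.imwrite("pics/w2.png",im)
E
```

```text
cur [408.7 158.  139.5] rot [ 3.141 -0.    -1.473] tool shift mm [ -2.    4.  109.5] rotvec [ 0.    -0.     0.002] t 3.2333 F [-0.2  0.4 -0.4] open 46.1
```

View pics/w2.png

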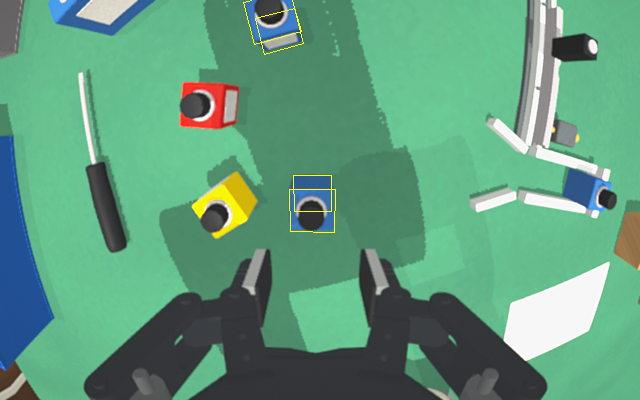

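Emit:
{"api": "arm_command", "payload": {
  "targets": [
    [-0.001, 0.002, 0.013, 0, 0, 0],
    [-0.001, 0.002, 0.013, 0, 0, 0],
    [0, 0, 0.015, 0, 0, 0],
    [0, 0, 0.015, 0, 0, 0],
    [0, 0, 0.015, 0, 0, 0],
    [0, 0, 0.015, 0, 0, 0],
    [0, 0, 0.015, 0, 0, 0],
    [0, 0, 0.014, 0, 0, 0],
    [0, 0, 0.012, 0, 0, 0],
    [0, 0, 0, 0, 0, 0]
  ]
}}

```text
clock: 4.12
eef_pos: [403.2, 157.5, 11.4]
tcp_rot: [3.139, -0.001, -1.476]
contact_force: [0.2, -0.4, 0.0]
opening: 0.536
```

Run:
```python
from rig import r
from h import *
plan(r,(404.5,159.6,12),-1.475)
f=r.grab_frame("wrist"); crop(f,180,460,120,400,2.1,"pics/w3.png")
```

```text
cur [403.2 157.5  11.4] rot [ 3.139e+00 -1.000e-03 -1.476e+00] tool shift mm [-1.9 -1.4 -0.6] rotvec [ 0.003 -0.001 -0.001] t 4.1167 F [ 0.2 -0.4  0. ] open 45.8
```

View pics/w3.png

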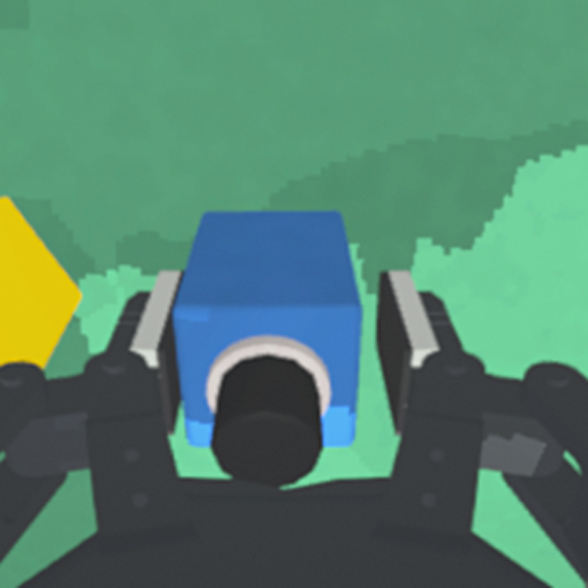

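Emit:
{"api": "arm_command", "payload": {
  "targets": [
    [-0.002, -0.001, 0, 0, 0, 0],
    [0, 0, 0, 0, 0, 0],
    [0, 0, 0, 0, 0, 0],
    [0, 0, 0, 0, 0, 0]
  ],
  "fingers": 0.03
}}

```text
clock: 4.5
eef_pos: [405.8, 161.2, 13.3]
tcp_rot: [-3.141, 0.0, -1.475]
contact_force: [-0.8, -0.7, -1.7]
opening: 0.419
```

Run:
```python
from rig import r
from h import *
plan(r,(450.5,20,12),-1.585)
plan(r,(450.2,-82,12),-1.585)
```

```text
cur [405.8 161.2  13.3] rot [-3.141  0.    -1.475] tool shift mm [144.8 -31.    1.3] rotvec [-0.001  0.     0.11 ] t 4.5 F [-0.8 -0.7 -1.7] open 35.8
cur [405.8 161.2  13.3] rot [-3.141  0.    -1.475] tool shift mm [246.3 -20.9   1.2] rotvec [-0.001  0.     0.11 ] t 4.5 F [-0.8 -0.7 -1.7] open 35.8
```

Emit:
{"api": "arm_command", "payload": {
  "targets": [
    [0, 0, 0.0015, 0, 0, 0],
    [0, 0, 0, 0, 0, 0]
  ]
}}

```text
clock: 4.67
eef_pos: [406.0, 161.3, 12.5]
tcp_rot: [-3.14, 0.0, -1.475]
contact_force: [-4.3, -2.4, 21.3]
opening: 0.415
```

Emit:
{"api": "arm_command", "payload": {
  "targets": [
    [0.004, -0.001, -0.0005, 0, 0, 0.007],
    [0.009, -0.0024, 0, 0, 0, 0.007],
    [0.009, -0.0024, 0, 0, 0, 0.007],
    [0.009, -0.0024, 0, 0, 0, 0.007],
    [0.009, -0.0024, 0, 0, 0, 0.007],
    [0.009, -0.0024, 0, 0, 0, 0.007],
    [0.009, -0.0024, 0, 0, 0, 0.007],
    [0.009, -0.0024, 0, 0, 0, 0.007]
  ]
}}

```text
clock: 5.33
eef_pos: [428.9, 95.7, 12.6]
tcp_rot: [-3.14, 0.001, -1.532]
contact_force: [-3.0, 6.2, 10.3]
opening: 0.421
```

Run:
```python
from rig import r
from h import *
plan(r,(450.5,20,12),-1.585)
```

```text
cur [428.9  95.7  12.6] rot [-3.140e+00  1.000e-03 -1.532e+00] tool shift mm [ 76.5 -18.6   0.5] rotvec [-0.002  0.001  0.053] t 5.3333 F [-3.   6.2 10.3] open 36.0
```

Emit:
{"api": "arm_command", "payload": {
  "targets": [
    [0.009, -0.0024, 0, 0, 0, 0.007],
    [0.009, -0.0024, 0, 0, 0, 0.007],
    [0.009, -0.0024, 0, 0, 0, 0.007],
    [0.009, -0.0024, 0, 0, 0, 0.007],
    [0.009, -0.0024, 0, 0, 0, 0.007],
    [0.009, -0.0024, 0, 0, 0, 0.007],
    [0.009, -0.0024, 0, 0, 0, 0.007],
    [0.009, -0.0024, 0, 0, 0, 0.004],
    [0, 0, 0, 0, 0, 0]
  ]
}}

```text
clock: 6.08
eef_pos: [449.4, 22.7, 12.6]
tcp_rot: [-3.14, -0.0, -1.585]
contact_force: [-0.4, -7.1, 10.6]
opening: 0.417
```

Run:
```python
from rig import r
from h import *
plan(r,(450.2,-85,12),-1.585)
f=r.grab_frame("top"); crop(f,290,410,185,275,6,"pics/t4.png")
```

```text
cur [449.4  22.7  12.6] rot [-3.14  -0.    -1.585] tool shift mm [107.7  -2.3   0.6] rotvec [-0.002 -0.     0.   ] t 6.0833 F [-0.4 -7.1 10.6] open 35.6
```

View pics/t4.png

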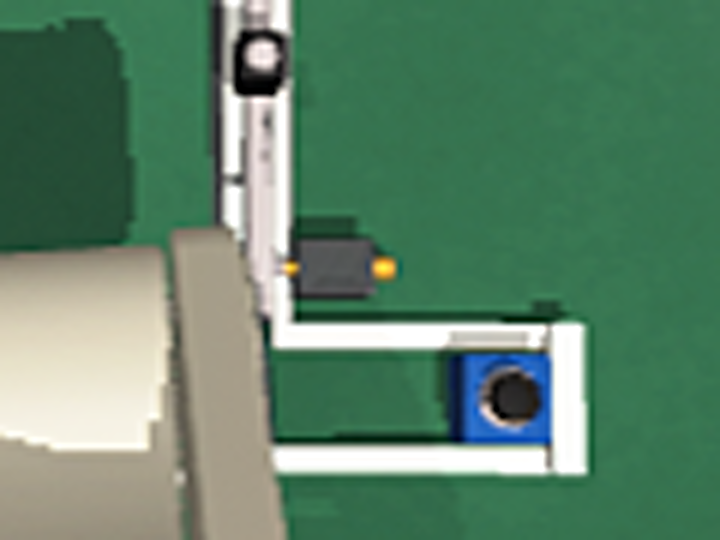

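Run:
```python
from rig import r
from h import *
f=r.grab_frame("wrist"); im=f["image"].copy(); n=(450,-179.9,-.0143)
def T(p):
    c,s=np.cos(n[2]),np.sin(n[2]); return [n[0]+c*p[0]-s*p[1],n[1]+s*p[0]+c*p[1],p[2]]
for x in (20.5,-20.5):
    L=[T((x,y,16)) for y in np.linspace(20,113,10)]; cv2.polylines(im,[np.int32(np.round(wproj(f,L)))],False,(0,255,255),1)
cv2.imwrite("pics/w5.png",cv2.resize(im[60:400,180:640],None,fx=1.7,fy=1.7,interpolation=cv2.INTER_CUBIC))
```

```text
(no output)
```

View pics/w5.png

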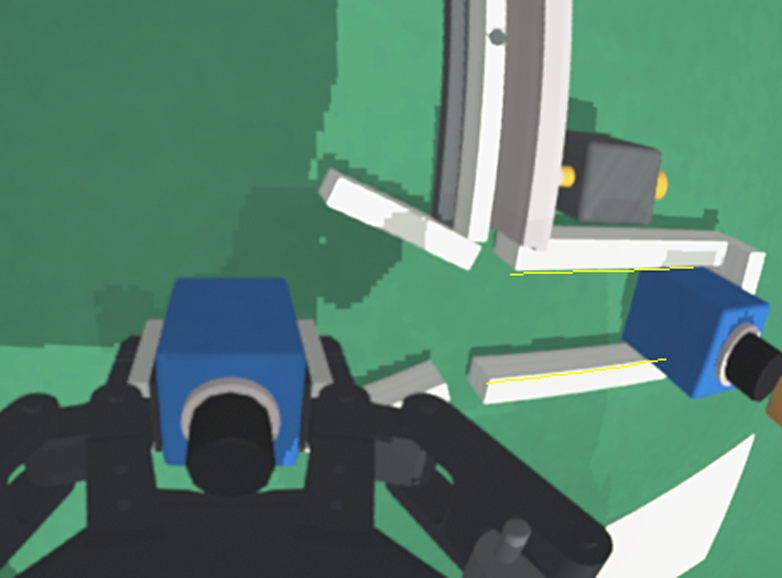

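Emit:
{"api": "arm_command", "payload": {
  "targets": [
    [0.005, -0.001, 0, 0, 0, 0],
    [0.007, -0.001, 0, 0, 0, 0],
    [0.007, -0.001, 0, 0, 0, 0],
    [0.007, -0.001, 0, 0, 0, 0],
    [0.007, -0.0007, 0, 0, 0, 0],
    [0.007, 0, 0, 0, 0, 0],
    [0.007, 0, 0, 0, 0, 0],
    [0.007, 0, 0, 0, 0, 0]
  ]
}}

```text
clock: 6.85
eef_pos: [453.3, -30.3, 12.6]
tcp_rot: [-3.139, 0.001, -1.584]
contact_force: [0.4, 7.9, 9.7]
opening: 0.414
```

Run:
```python
from rig import r
from h import *
plan(r,(452,-82,12),-1.585)
f=r.grab_frame("wrist"); crop(f,180,640,60,400,1.7,"pics/w6.png")
```

```text
cur [453.3 -30.3  12.6] rot [-3.139e+00  1.000e-03 -1.584e+00] tool shift mm [51.7  0.6  0.5] rotvec [-0.002  0.001  0.001] t 6.85 F [0.4 7.9 9.7] open 35.4
```

View pics/w6.png

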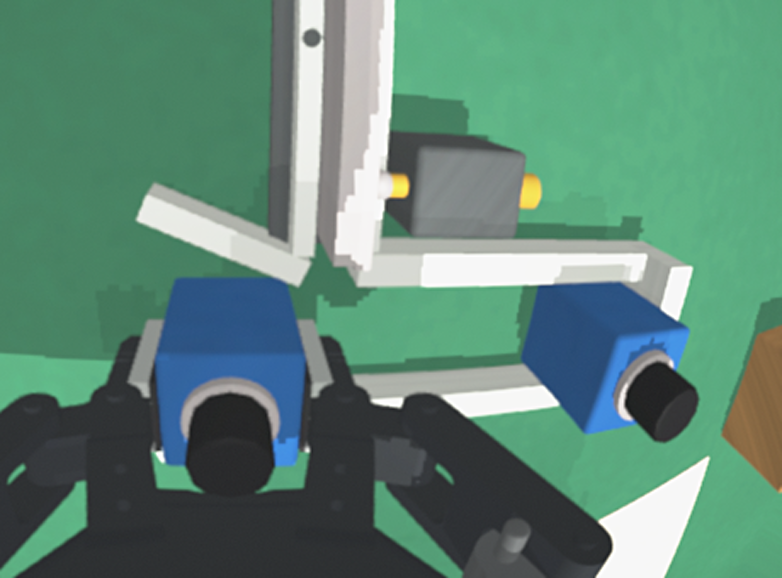

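Emit:
{"api": "arm_command", "payload": {
  "targets": [
    [0.006, 0, 0, 0, 0, 0],
    [0.006, 0, 0, 0, 0, 0],
    [0.006, 0, 0, 0, 0, 0],
    [0.005, 0, 0, 0, 0, 0]
  ]
}}

```text
clock: 7.23
eef_pos: [452.9, -53.3, 12.6]
tcp_rot: [-3.139, 0.001, -1.585]
contact_force: [0.4, 7.4, 9.5]
opening: 0.419
```

Emit:
{"api": "arm_command", "payload": {
  "targets": [
    [0.006, 0, 0, 0, 0, 0],
    [0.006, 0, 0, 0, 0, 0],
    [0.006, 0, 0, 0, 0, 0],
    [0.006, 0, 0, 0, 0, 0],
    [0.004, 0, 0, 0, 0, 0],
    [0, 0, 0, 0, 0, 0]
  ]
}}

```text
clock: 7.73
eef_pos: [452.4, -81.9, 12.6]
tcp_rot: [-3.14, -0.0, -1.584]
contact_force: [-1.2, -0.3, 8.9]
opening: 0.416
```

Run:
```python
from rig import r
from h import *
plan(r,(452,-82,12),-1.585)
f=r.grab_frame("wrist"); crop(f,180,640,60,400,1.7,"pics/w7.png")
```

```text
cur [452.4 -81.9  12.6] rot [-3.14  -0.    -1.584] tool shift mm [0.1 0.4 0.6] rotvec [-0.002 -0.     0.001] t 7.7333 F [-1.2 -0.3  8.9] open 35.6
```

View pics/w7.png

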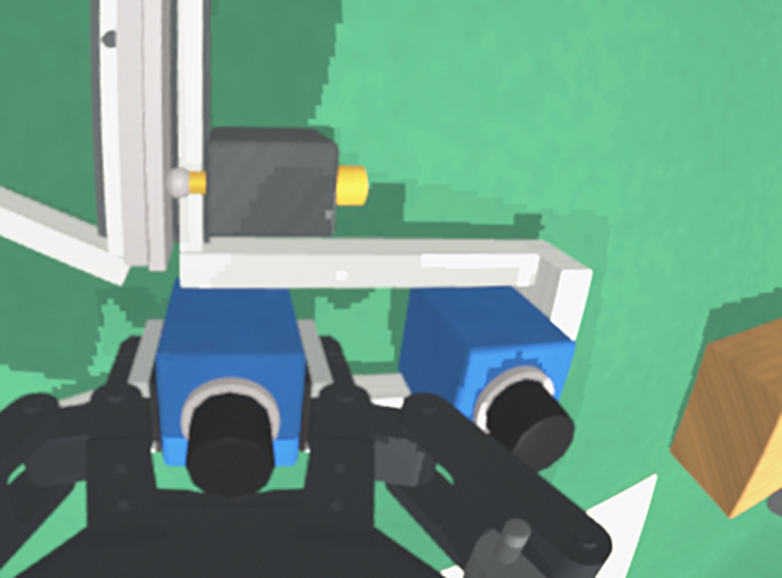

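Emit:
{"api": "arm_command", "payload": {
  "targets": [
    [0, 0, 0, 0, 0, 0],
    [0, 0, 0, 0, 0, 0],
    [0, 0, -0.008, 0, 0, 0],
    [0, 0, -0.015, 0, 0, 0],
    [0, 0, -0.018, 0, 0, 0],
    [0, 0, -0.018, 0, 0, 0],
    [0, 0, -0.018, 0, 0, 0],
    [-0.008, 0, -0.005, 0, 0, 0],
    [-0.018, 0, 0, 0, 0, 0],
    [-0.018, 0, 0, 0, 0, 0],
    [-0.002, 0, 0, 0, 0, 0]
  ],
  "fingers": 0.047
}}

```text
clock: 8.7
eef_pos: [451.6, -33.2, 93.7]
tcp_rot: [3.141, 0.001, -1.583]
contact_force: [0.1, 0.6, -0.7]
opening: 0.551
```

Run:
```python
from rig import r
from h import *
plan(r,(452,-36,15),-1.585)
f=r.grab_frame("wrist"); crop(f,180,640,60,400,1.7,"pics/w8.png")
```

```text
cur [451.6 -33.2  93.7] rot [ 3.141e+00  1.000e-03 -1.583e+00] tool shift mm [ 2.8 -0.4 78.7] rotvec [0.    0.001 0.002] t 8.7 F [ 0.1  0.6 -0.7] open 47.1
```

View pics/w8.png

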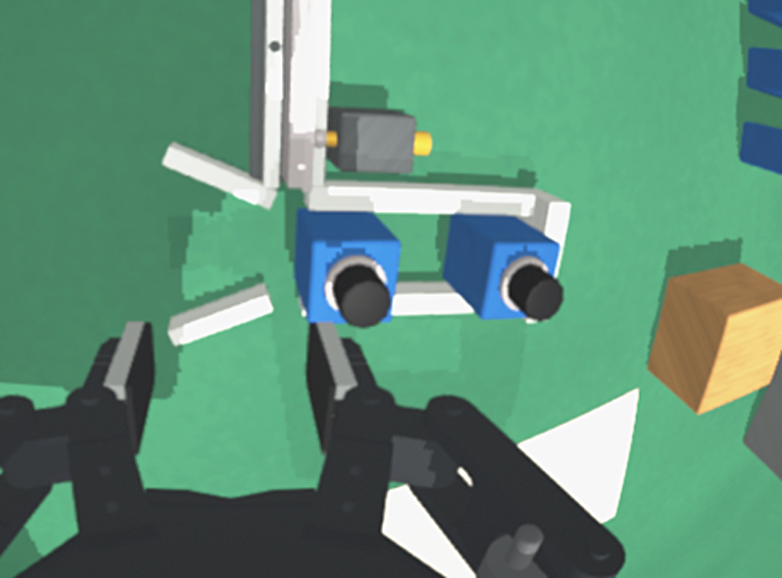

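Emit:
{"api": "arm_command", "payload": {
  "targets": [
    [0, 0, 0.012, 0, 0, 0],
    [0, 0, 0.016, 0, 0, 0],
    [0, 0, 0.016, 0, 0, 0],
    [0, 0, 0.016, 0, 0, 0],
    [0, 0, 0.014, 0, 0, 0],
    [0, 0, 0.008, 0, 0, 0],
    [0, 0, 0, 0, 0, 0]
  ],
  "fingers": 0.0
}}

```text
clock: 9.33
eef_pos: [451.4, -35.4, 10.3]
tcp_rot: [3.14, 0.0, -1.584]
contact_force: [0.2, -0.1, -0.4]
opening: 0.001
```

Run:
```python
from rig import r
from h import *
plan(r,(452,-36,15),-1.585)
f=r.grab_frame("wrist"); crop(f,180,640,60,400,1.7,"pics/w9.png")
f=r.grab_frame("scene"); crop(f,250,400,120,240,5,"pics/s9.png")
```

```text
cur [451.4 -35.4  10.3] rot [ 3.14   0.    -1.584] tool shift mm [ 0.6 -0.6 -4.7] rotvec [0.002 0.    0.001] t 9.3333 F [ 0.2 -0.1 -0.4] open 0.1
```

View pics/w9.png

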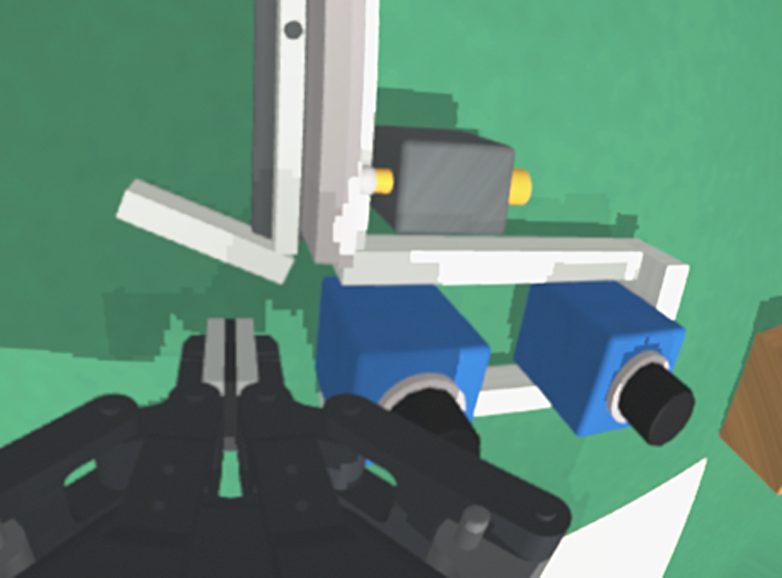

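View pics/s9.png

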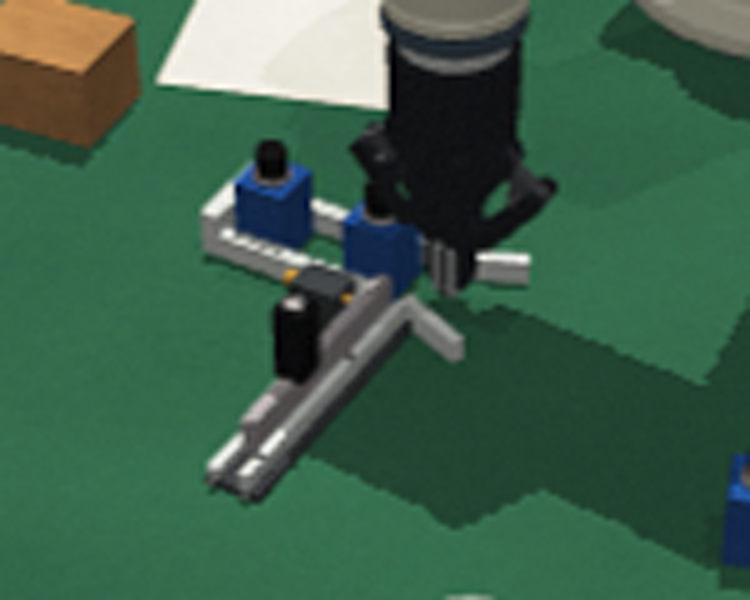

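Emit:
{"api": "arm_command", "payload": {
  "targets": [
    [-0.015, 0, 0, 0, 0, 0],
    [-0.015, 0, 0, 0, 0, 0],
    [0, 0, 0, 0, 0, -0.121],
    [0, 0, 0, 0, 0, -0.121],
    [0, 0, 0, 0, 0, -0.121],
    [0, 0, 0, 0, 0, -0.121],
    [0, 0, 0, 0, 0, -0.121],
    [0, 0, 0, 0, 0, -0.121],
    [0, 0, 0, 0, 0, -0.121],
    [0, 0, 0, 0, 0, -0.121],
    [0, 0, 0, 0, 0, -0.121],
    [0, 0, 0, 0, 0, -0.121],
    [0, 0, 0, 0, 0, -0.121],
    [0, 0, 0, 0, 0, -0.121],
    [0, 0, 0, 0, 0, -0.119],
    [0, 0, 0, 0, 0, 0]
  ]
}}

```text
clock: 10.77
eef_pos: [452.8, -5.4, 12.4]
tcp_rot: [3.142, -0.001, -0.007]
contact_force: [-0.9, -0.2, 0.6]
opening: -0.003
```

Run:
```python
from rig import r
from h import *
plan(r,(452,-55,10),-0.014); print(r.sense()["qpos"])
f=r.grab_frame("wrist"); cv2.imwrite("pics/w10.png",f["image"])
```

```text
cur [452.8  -5.4  12.4] rot [ 3.142e+00 -1.000e-03 -7.000e-03] tool shift mm [-0.4 49.6  2.4] rotvec [ 0.    -0.001  0.007] t 10.7667 F [-0.9 -0.2  0.6] open -0.3
[-1.52253508e-02  4.43869696e-01  2.14765452e+00 -1.40725245e-04
  5.49134037e-01 -7.81371754e-03]
```

View pics/w10.png

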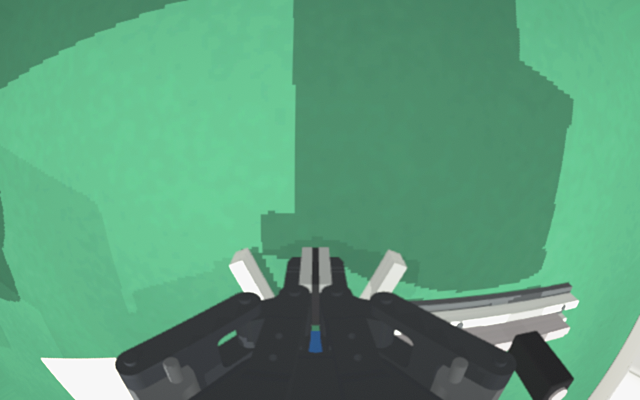

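Emit:
{"api": "arm_command", "payload": {
  "targets": [
    [0, 0.006, 0.001, 0, 0, 0.007],
    [0, 0.008, 0.001, 0, 0, 0],
    [0, 0.008, 0, 0, 0, 0],
    [0, 0.008, 0, 0, 0, 0],
    [0, 0.008, 0, 0, 0, 0],
    [0, 0.006, 0, 0, 0, 0],
    [0, 0.004, 0, 0, 0, 0],
    [0, 0.004, 0, 0, 0, 0],
    [0, 0.004, 0, 0, 0, 0],
    [0, 0.004, 0, 0, 0, 0],
    [0, 0.004, 0, 0, 0, 0]
  ]
}}

```text
clock: 11.73
eef_pos: [451.2, -69.5, 9.7]
tcp_rot: [-3.142, 0.0, -0.02]
contact_force: [-0.9, 1.8, 1.1]
opening: 0.001
```

Contact made (Fy 1.8 N). Continue slowly.

Emit:
{"api": "arm_command", "payload": {
  "targets": [
    [0, 0.004, 0, 0, 0, 0],
    [0, 0.004, 0, 0, 0, 0],
    [0, 0.004, 0, 0, 0, 0],
    [0, 0.004, 0, 0, 0, 0],
    [0, 0.003, 0, 0, 0, 0]
  ]
}}

```text
clock: 12.15
eef_pos: [450.8, -88.7, 9.7]
tcp_rot: [-3.142, 0.0, -0.02]
contact_force: [0.0, 1.8, 1.2]
opening: -0.001
```

Run:
```python
from rig import r
from h import *
plan(r,(451.2,-97,10),-0.014)
f=r.grab_frame("scene"); crop(f,250,400,120,240,5,"pics/s11.png")
```

```text
cur [450.8 -88.7   9.7] rot [-3.142  0.    -0.02 ] tool shift mm [ 0.5  8.3 -0.3] rotvec [-0.     0.    -0.006] t 12.15 F [0.  1.8 1.2] open -0.1
```

View pics/s11.png

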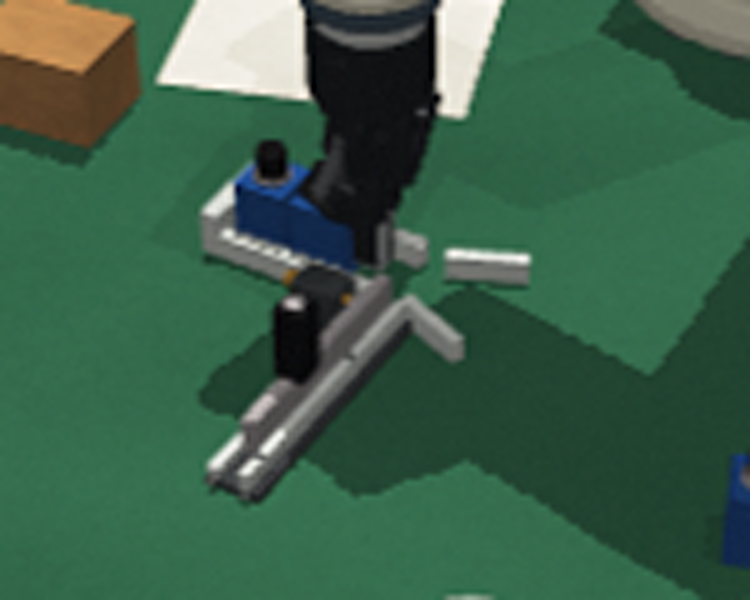

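Emit:
{"api": "arm_command", "payload": {
  "targets": [
    [0, 0.003, 0, 0, 0, 0],
    [0, 0.003, 0, 0, 0, 0]
  ]
}}

```text
clock: 12.37
eef_pos: [450.6, -94.4, 9.7]
tcp_rot: [-3.142, 0.0, -0.02]
contact_force: [-0.8, 1.7, 1.6]
opening: 0.001
```

Emit:
{"api": "arm_command", "payload": {
  "targets": [
    [0, 0.002, 0, 0, 0, 0],
    [0, 0.002, 0, 0, 0, 0]
  ]
}}

```text
clock: 12.53
eef_pos: [450.6, -97.3, 9.7]
tcp_rot: [-3.14, 0.0, -0.021]
contact_force: [4.7, 32.8, 7.4]
opening: 0.006
```

Emit:
{"api": "arm_command", "payload": {
  "targets": [
    [0, 0.001, 0, 0, 0, 0],
    [0, 0.001, 0, 0, 0, 0]
  ]
}}

```text
clock: 12.7
eef_pos: [450.5, -97.4, 9.8]
tcp_rot: [-3.137, 0.001, -0.023]
contact_force: [5.2, 43.3, 8.0]
opening: -0.004
```

Emit:
{"api": "arm_command", "payload": {
  "targets": [
    [0, -0.006, 0, 0, 0, 0],
    [0, -0.012, -0.005, 0, 0, 0],
    [0, -0.018, -0.02, 0, 0, 0],
    [0, -0.024, -0.03, 0, 0, 0],
    [0.005, -0.03, -0.03, 0, 0, 0.03],
    [0.005, -0.03, -0.02, 0, 0, 0.07],
    [0.005, -0.03, -0.01, 0, 0, 0.1]
  ],
  "fingers": 0.046
}}

```text
clock: 13.28
eef_pos: [473.4, 49.0, 126.8]
tcp_rot: [-3.141, -0.004, -0.223]
contact_force: [0.6, 0.0, -0.7]
opening: 0.54
```

Run:
```python
from rig import r
from h import *
plan(r,(553.7,204,130),-1.571+.34)
f=r.grab_frame("top"); crop(f,130,400,165,295,2.9,"pics/t12.png")
```

```text
cur [473.4  49.  126.8] rot [-3.141 -0.004 -0.223] tool shift mm [  44.1 -168.9   -2.9] rotvec [-0.003 -0.003  1.008] t 13.2833 F [ 0.6  0.  -0.7] open 46.1
```

View pics/t12.png

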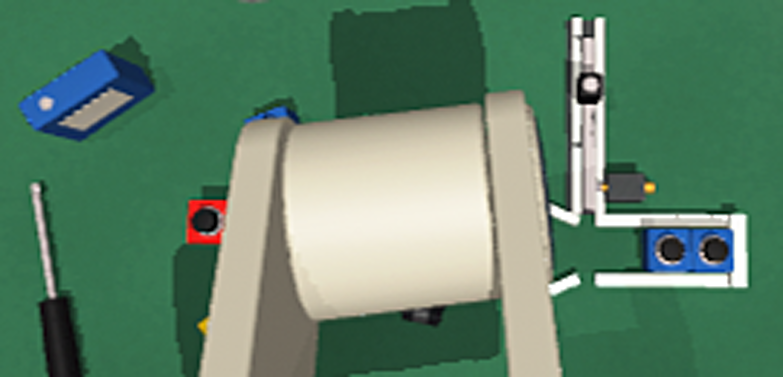

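Emit:
{"api": "arm_command", "payload": {
  "targets": [
    [0.005, -0.0187, 0, 0, 0, 0.112],
    [0.0027, -0.0192, 0, 0, 0, 0.112],
    [0.0006, -0.0194, 0, 0, 0, 0.112],
    [-0.0016, -0.0193, 0, 0, 0, 0.112],
    [-0.0037, -0.019, 0, 0, 0, 0.112],
    [-0.0058, -0.0185, 0, 0, 0, 0.112],
    [-0.0078, -0.0177, 0, 0, 0, 0.112],
    [-0.0098, -0.0167, 0, 0, 0, 0.112],
    [-0.0116, -0.0155, 0, 0, 0, 0.112],
    [0, 0, 0, 0, 0, 0]
  ]
}}

```text
clock: 14.17
eef_pos: [553.9, 205.3, 124.0]
tcp_rot: [-3.139, 0.0, -1.233]
contact_force: [-0.4, 0.1, 1.0]
opening: 0.542
```

Run:
```python
from rig import r
from h import *
plan(r,(553.7,204,11.5),-1.571+.34)
f=r.grab_frame("wrist"); im=f["image"].copy()
def box(x,y,yaw,z,h=18):
    c=np.array([[-h,-h],[h,-h],[h,h],[-h,h]]); m=np.array([[np.cos(yaw),-np.sin(yaw)],[np.sin(yaw),np.cos(yaw)]])
    return np.c_[c@m.T+[x,y],np.full(4,z)]
for z in (0,50): cv2.polylines(im,[np.int32(np.round(wproj(f,box(553.7,204,.34,z))))],True,(0,255,255),1)
cv2.imwrite("pics/w13.png",cv2.resize(im[60:400,130:510],None,fx=1.7,fy=1.7,interpolation=cv2.INTER_CUBIC))
```

```text
cur [553.9 205.3 124. ] rot [-3.139  0.    -1.233] tool shift mm [  1.2   0.9 112.5] rotvec [-0.002  0.    -0.002] t 14.1667 F [-0.4  0.1  1. ] open 46.3
```

View pics/w13.png

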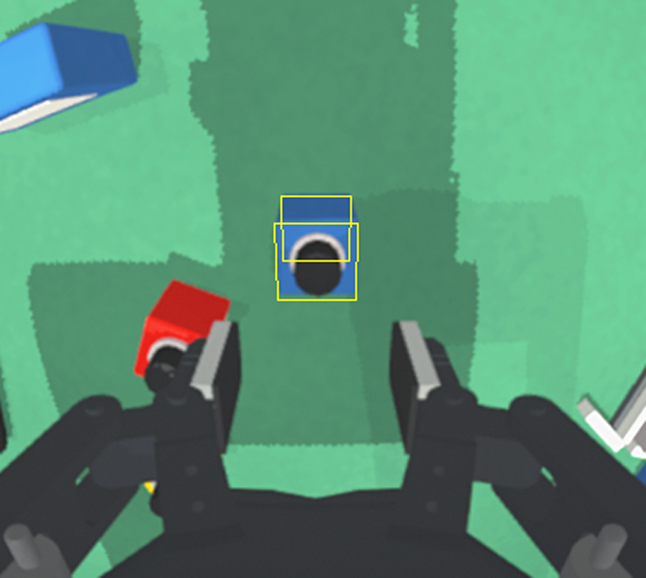

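Emit:
{"api": "arm_command", "payload": {
  "targets": [
    [0.0006, 0.001, 0.012, 0, 0, 0],
    [0, 0, 0.015, 0, 0, 0],
    [0, 0, 0.016, 0, 0, 0],
    [0, 0, 0.016, 0, 0, 0],
    [0, 0, 0.016, 0, 0, 0],
    [0, 0, 0.016, 0, 0, 0],
    [0, 0, 0.014, 0, 0, 0],
    [0, 0, 0.008, 0, 0, 0],
    [0, 0, 0, 0, 0, 0],
    [0, 0, 0, 0, 0, 0]
  ]
}}

```text
clock: 15.05
eef_pos: [550.6, 201.1, 10.5]
tcp_rot: [3.14, -0.0, -1.227]
contact_force: [-0.2, -0.1, -0.2]
opening: 0.538
```

Run:
```python
from rig import r
from h import *
plan(r,(553.7,204,12.5),-1.571+.34)
f=r.grab_frame("wrist"); crop(f,180,460,120,400,2.1,"pics/w14.png")
```

```text
cur [550.6 201.1  10.5] rot [ 3.14  -0.    -1.227] tool shift mm [-1.7 -3.8 -2. ] rotvec [ 0.001 -0.     0.004] t 15.05 F [-0.2 -0.1 -0.2] open 45.9
```

View pics/w14.png

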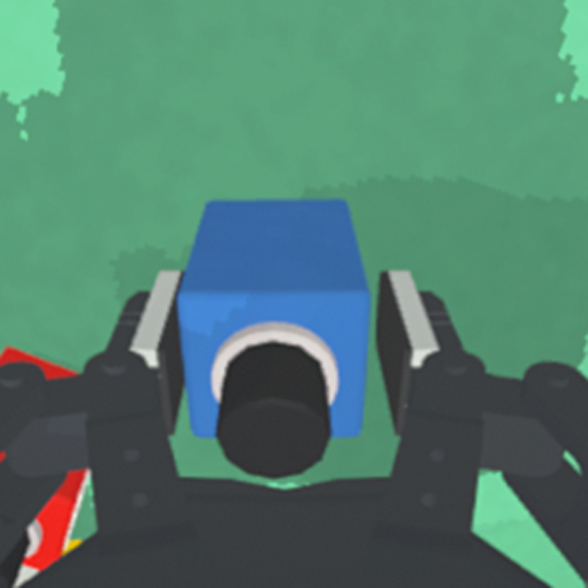

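Emit:
{"api": "arm_command", "payload": {
  "targets": [
    [-0.001, -0.002, 0, 0, 0, 0],
    [0, 0, 0, 0, 0, 0],
    [0, 0, 0, 0, 0, 0],
    [0, 0, 0, 0, 0, 0]
  ],
  "fingers": 0.03
}}

```text
clock: 15.43
eef_pos: [553.5, 203.8, 11.7]
tcp_rot: [-3.14, -0.0, -1.228]
contact_force: [0.9, 0.1, 3.4]
opening: 0.419
```

Emit:
{"api": "arm_command", "payload": {
  "targets": [
    [0, 0, 0.0005, 0, 0, 0],
    [0, 0, 0, 0, 0, 0]
  ]
}}

```text
clock: 15.6
eef_pos: [553.5, 203.8, 11.7]
tcp_rot: [-3.14, 0.0, -1.228]
contact_force: [-2.0, -0.4, 10.1]
opening: 0.42
```

Run:
```python
from rig import r
from h import *
plan(r,(453.8,25,12.5),-1.585)
f=r.grab_frame("wrist"); crop(f,180,460,120,400,2.1,"pics/w15.png")
```

```text
cur [553.5 203.8  11.7] rot [-3.14   0.    -1.228] tool shift mm [134.9 154.1  -1.1] rotvec [-0.002  0.     0.357] t 15.6 F [-2.  -0.4 10.1] open 35.9
```

View pics/w15.png

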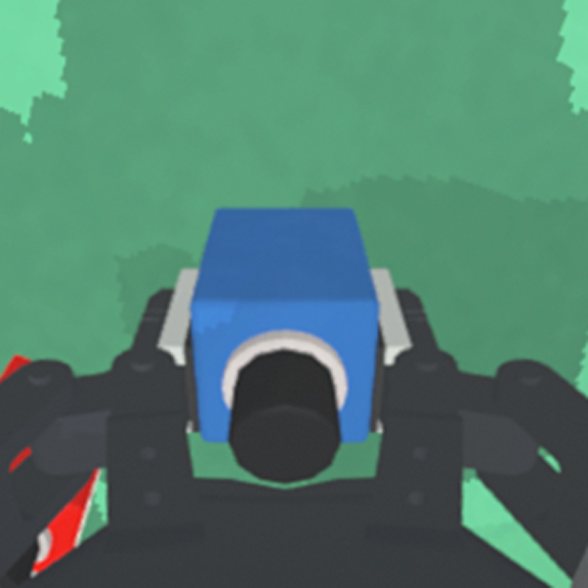

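Emit:
{"api": "arm_command", "payload": {
  "targets": [
    [0.0035, 0.0035, 0, 0, 0, 0.01],
    [0.0067, 0.0064, 0, 0, 0, 0.0165],
    [0.0067, 0.0064, 0, 0, 0, 0.0165],
    [0.0067, 0.0064, 0, 0, 0, 0.0165],
    [0.0067, 0.0064, 0, 0, 0, 0.0165],
    [0.0067, 0.0064, 0, 0, 0, 0.0165],
    [0.0067, 0.0064, 0, 0, 0, 0.0165],
    [0.0067, 0.0064, 0, 0, 0, 0.0165],
    [0.0067, 0.0064, 0, 0, 0, 0.0165],
    [0.0067, 0.0064, 0, 0, 0, 0.0165],
    [0.0067, 0.0064, 0, 0, 0, 0.0165]
  ]
}}

```text
clock: 16.57
eef_pos: [508.1, 118.4, 11.7]
tcp_rot: [-3.137, 0.001, -1.404]
contact_force: [3.5, 3.5, 7.3]
opening: 0.418
```

Run:
```python
from rig import r
from h import *
plan(r,(453.3,25,12.5),-1.585)
```

```text
cur [508.1 118.4  11.7] rot [-3.137e+00  1.000e-03 -1.404e+00] tool shift mm [83.  69.6 -1.2] rotvec [-0.005  0.001  0.181] t 16.5667 F [3.5 3.5 7.3] open 35.7
```

Emit:
{"api": "arm_command", "payload": {
  "targets": [
    [0.0074, 0.0051, 0, 0, 0, 0.015],
    [0.0074, 0.0051, 0, 0, 0, 0.015],
    [0.0074, 0.0051, 0, 0, 0, 0.015],
    [0.0074, 0.0051, 0, 0, 0, 0.015],
    [0.0074, 0.0051, 0, 0, 0, 0.015],
    [0.0074, 0.0051, 0, 0, 0, 0.015],
    [0.0074, 0.0051, 0, 0, 0, 0.015],
    [0.0074, 0.0051, 0, 0, 0, 0.015],
    [0.0074, 0.0051, 0, 0, 0, 0.015],
    [0.0074, 0.0051, 0, 0, 0, 0.015],
    [0.0074, 0.0051, 0, 0, 0, 0.015],
    [0.0074, 0.0051, 0, 0, 0, 0.015],
    [0, 0, 0, 0, 0, 0]
  ]
}}

```text
clock: 17.65
eef_pos: [454.4, 23.7, 11.7]
tcp_rot: [-3.137, 0.0, -1.584]
contact_force: [2.5, -3.9, 11.2]
opening: 0.418
```

Run:
```python
from rig import r
from h import *
plan(r,(453.3,-30,12.5),-1.585)
f=r.grab_frame("wrist"); crop(f,180,640,60,400,1.7,"pics/w16.png")
```

```text
cur [454.4  23.7  11.7] rot [-3.137  0.    -1.584] tool shift mm [53.7  0.4 -0.9] rotvec [-0.005  0.     0.001] t 17.65 F [ 2.5 -3.9 11.2] open 35.7
```

View pics/w16.png

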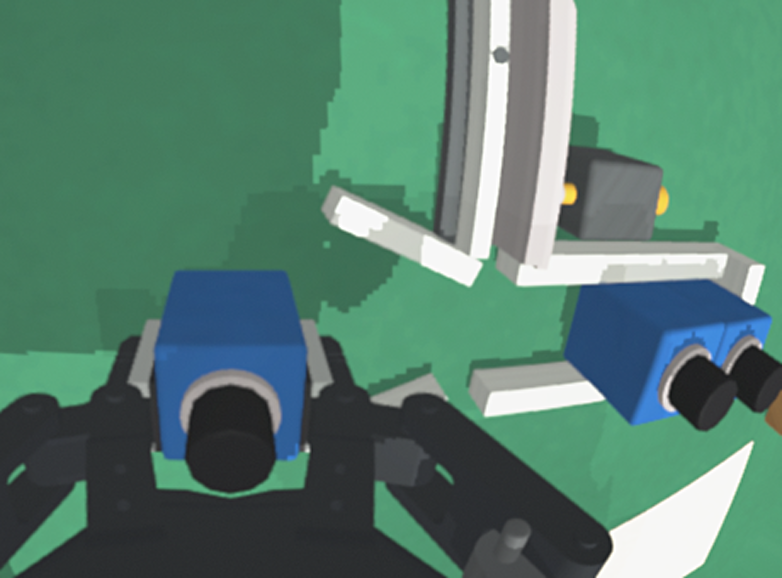

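Emit:
{"api": "arm_command", "payload": {
  "targets": [
    [0.005, 0.0007, 0, 0, 0, 0],
    [0.007, 0.0007, 0, 0, 0, 0],
    [0.007, 0.0007, 0, 0, 0, 0],
    [0.007, 0, 0, 0, 0, 0],
    [0.007, 0, 0, 0, 0, 0],
    [0.007, 0, 0, 0, 0, 0],
    [0.007, 0, 0, 0, 0, 0],
    [0.007, 0, 0, 0, 0, 0]
  ]
}}

```text
clock: 18.37
eef_pos: [451.4, -29.3, 11.6]
tcp_rot: [-3.139, 0.001, -1.584]
contact_force: [0.3, 8.1, 15.6]
opening: 0.417
```

Emit:
{"api": "arm_command", "payload": {
  "targets": [
    [0.006, 0, 0, 0, 0, 0],
    [0.006, 0, 0, 0, 0, 0],
    [0.006, 0, 0, 0, 0, 0],
    [0.006, 0, 0, 0, 0, 0]
  ]
}}

```text
clock: 18.7
eef_pos: [451.0, -53.3, 11.6]
tcp_rot: [-3.139, 0.001, -1.584]
contact_force: [0.1, 9.5, 16.7]
opening: 0.417
```

Run:
```python
from rig import r
from h import *
plan(r,(453.3,-58,12.5),-1.585)
f=r.grab_frame("wrist"); crop(f,180,640,60,400,1.7,"pics/w17.png")
```

```text
cur [451.  -53.3  11.6] rot [-3.139e+00  1.000e-03 -1.584e+00] tool shift mm [ 4.7 -2.4 -0.9] rotvec [-0.003  0.001  0.001] t 18.7 F [ 0.1  9.5 16.7] open 35.6
```

View pics/w17.png

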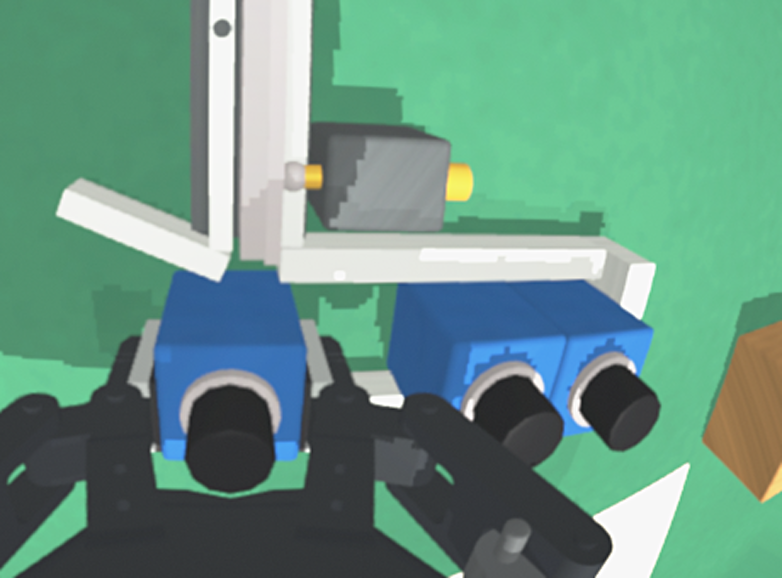

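Run:
```python
from rig import r
from h import *
f=r.grab_frame("wrist"); crop(f,260,380,180,300,5,"pics/w18.png")
```

```text
(no output)
```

View pics/w18.png

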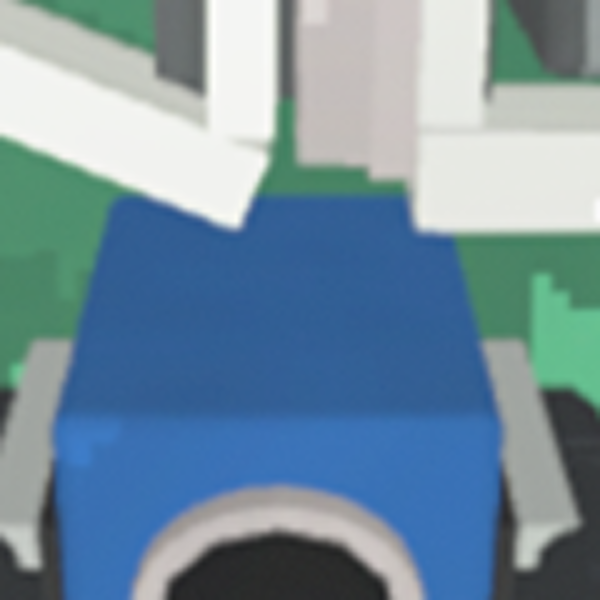

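Emit:
{"api": "arm_command", "payload": {
  "targets": [
    [0, 0, 0, 0, 0, 0],
    [0, 0, 0, 0, 0, 0],
    [0, 0, -0.008, 0, 0, 0],
    [0, 0, -0.018, 0, 0, 0],
    [0, 0, -0.02, 0, 0, 0],
    [0, 0, -0.02, 0, 0, 0],
    [-0.01, 0, -0.016, 0, 0, 0],
    [-0.018, -0.001, 0, 0, 0, 0],
    [-0.016, 0, 0, 0, 0, 0]
  ],
  "fingers": 0.047
}}

```text
clock: 19.55
eef_pos: [451.9, -9.2, 94.0]
tcp_rot: [-3.139, -0.0, -1.584]
contact_force: [1.0, 1.2, -0.1]
opening: 0.551
```

Emit:
{"api": "arm_command", "payload": {
  "targets": [
    [0, 0, 0, 0, 0, -0.121],
    [0, 0, 0, 0, 0, -0.121],
    [0, 0, 0, 0, 0, -0.121],
    [0, 0, 0, 0, 0, -0.121],
    [0, 0, 0, 0, 0, -0.121],
    [0, 0, 0, 0, 0, -0.121],
    [0, 0, 0, 0, 0, -0.121],
    [0, 0, 0, 0, 0, -0.121],
    [0, 0, 0, 0, 0, -0.121],
    [0, 0, 0, 0, 0, -0.121],
    [0, 0, 0, 0, 0, -0.121],
    [0, 0, 0, 0, 0, -0.121],
    [0, 0, 0, 0, 0, -0.118],
    [0, 0, 0, 0, 0, 0]
  ],
  "fingers": 0.0
}}

```text
clock: 20.72
eef_pos: [450.9, -9.5, 92.7]
tcp_rot: [3.142, 0.0, -0.007]
contact_force: [-0.0, -1.2, -0.3]
opening: 0.001
```

Run:
```python
from rig import r
from h import *
plan(r,(452.6,-11,10),-0.014)
f=r.grab_frame("scene"); crop(f,250,400,120,240,5,"pics/s19.png")
```

```text
cur [450.9  -9.5  92.7] rot [ 3.142  0.    -0.007] tool shift mm [ 1.8  1.4 82.7] rotvec [0.    0.    0.007] t 20.7167 F [-0.  -1.2 -0.3] open 0.1
```

View pics/s19.png

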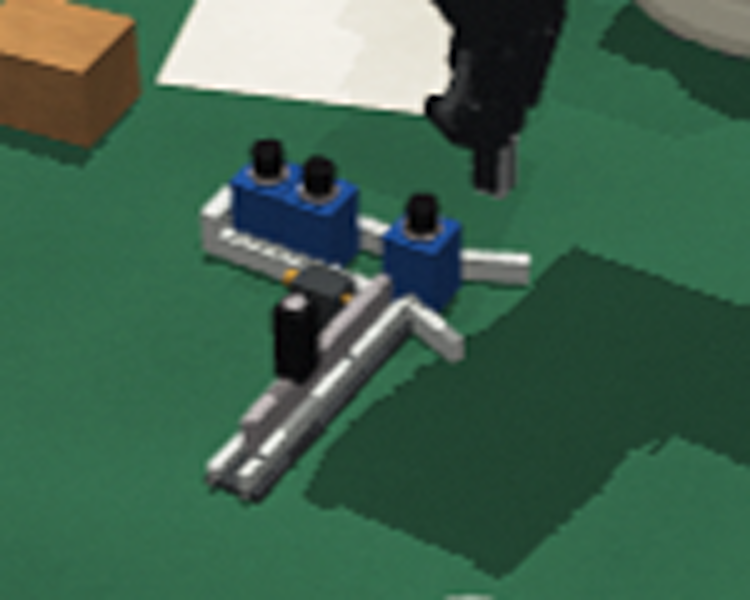

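Emit:
{"api": "arm_command", "payload": {
  "targets": [
    [0.001, 0, 0.012, 0, 0, 0.007],
    [0.001, 0, 0.016, 0, 0, 0],
    [0, 0, 0.016, 0, 0, 0],
    [0, 0, 0.016, 0, 0, 0],
    [0, 0, 0.014, 0, 0, 0],
    [0, 0, 0.008, 0, 0, 0],
    [0, 0, 0, 0, 0, 0],
    [0, 0, 0, 0, 0, 0]
  ]
}}

```text
clock: 21.43
eef_pos: [453.0, -9.6, 10.5]
tcp_rot: [-3.142, 0.001, -0.022]
contact_force: [0.2, -0.9, 0.2]
opening: 0.001
```

Emit:
{"api": "arm_command", "payload": {
  "targets": [
    [0, 0.004, 0, 0, 0, 0],
    [0, 0.005, 0, 0, 0, 0],
    [0, 0.005, 0, 0, 0, 0],
    [0, 0.004, 0, 0, 0, 0],
    [0, 0.004, 0, 0, 0, 0],
    [0, 0.004, 0, 0, 0, 0],
    [0, 0.004, 0, 0, 0, 0]
  ]
}}

```text
clock: 22.02
eef_pos: [452.6, -40.1, 10.6]
tcp_rot: [-3.142, -0.0, -0.02]
contact_force: [-0.4, 1.0, 1.1]
opening: 0.001
```

Run:
```python
from rig import r
from h import *
plan(r,(452,-61,10),-0.014)
f=r.grab_frame("scene"); crop(f,250,400,120,240,5,"pics/s20.png")
```

```text
cur [452.6 -40.1  10.6] rot [-3.142 -0.    -0.02 ] tool shift mm [-0.2 20.9  0.6] rotvec [-0.    -0.    -0.006] t 22.0167 F [-0.4  1.   1.1] open 0.1
```

View pics/s20.png

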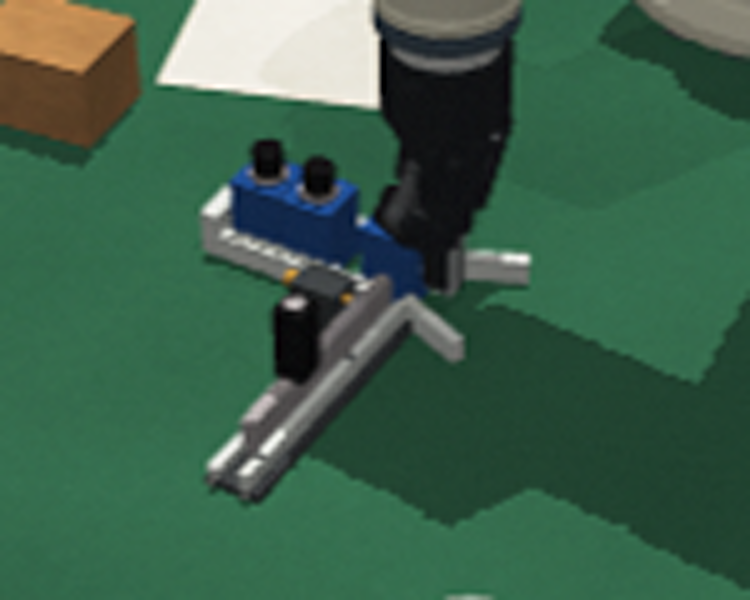

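Emit:
{"api": "arm_command", "payload": {
  "targets": [
    [0, 0.004, 0, 0, 0, 0],
    [0, 0.004, 0, 0, 0, 0],
    [0, 0.004, 0, 0, 0, 0],
    [0, 0.003, 0, 0, 0, 0],
    [0, 0.002, 0, 0, 0, 0]
  ]
}}

```text
clock: 22.48
eef_pos: [452.2, -57.0, 10.4]
tcp_rot: [-3.142, 0.0, -0.02]
contact_force: [0.1, 0.4, -0.1]
opening: 0.004
```

Emit:
{"api": "arm_command", "payload": {
  "targets": [
    [0, 0.0015, 0, 0, 0, 0],
    [0, 0.0015, 0, 0, 0, 0]
  ]
}}

```text
clock: 22.65
eef_pos: [452.2, -59.7, 10.4]
tcp_rot: [-3.142, 0.0, -0.02]
contact_force: [0.1, 1.6, -0.5]
opening: 0.0
```

Emit:
{"api": "arm_command", "payload": {
  "targets": [
    [0, 0.001, 0, 0, 0, 0],
    [0, 0, 0, 0, 0, 0]
  ]
}}

```text
clock: 22.82
eef_pos: [452.1, -60.5, 10.4]
tcp_rot: [-3.141, 0.0, -0.02]
contact_force: [-1.0, 1.7, -0.6]
opening: -0.004
```

Emit:
{"api": "arm_command", "payload": {
  "targets": [
    [0, 0.001, 0, 0, 0, 0],
    [0, 0.0005, 0, 0, 0, 0]
  ]
}}

```text
clock: 22.98
eef_pos: [452.2, -61.0, 10.5]
tcp_rot: [-3.14, 0.0, -0.021]
contact_force: [1.0, 18.9, 2.2]
opening: 0.001
```

Emit:
{"api": "arm_command", "payload": {
  "targets": [
    [0, 0.0007, 0, 0, 0, 0],
    [0, 0, 0, 0, 0, 0]
  ]
}}

```text
clock: 23.15
eef_pos: [452.3, -61.0, 10.6]
tcp_rot: [-3.139, -0.0, -0.021]
contact_force: [1.4, 20.9, 1.7]
opening: 0.002
```

Emit:
{"api": "arm_command", "payload": {
  "targets": [
    [0, -0.005, 0, 0, 0, 0],
    [0, -0.012, -0.004, 0, 0, 0],
    [0, -0.012, -0.015, 0, 0, 0],
    [0.01, 0, -0.03, 0, 0, 0],
    [0.02, 0.005, -0.03, 0, 0, 0],
    [0.02, 0.005, -0.03, 0, 0, 0],
    [0.02, 0.005, -0.01, 0, 0, 0]
  ],
  "fingers": 0.045
}}

```text
clock: 23.73
eef_pos: [525.1, -50.5, 133.7]
tcp_rot: [3.141, -0.005, -0.019]
contact_force: [2.5, -0.3, 0.8]
opening: 0.53
```

Run:
```python
from rig import r
from h import *
plan(r,(585,-60,125),-0.014)
f=r.grab_frame("top"); crop(f,300,400,165,275,5,"pics/t21.png")
f=r.grab_frame("scene"); crop(f,250,400,120,240,5,"pics/s21.png")
f=r.grab_frame("wrist"); cv2.imwrite("pics/w21.png",f["image"])
```

```text
cur [525.1 -50.5 133.7] rot [ 3.141 -0.005 -0.019] tool shift mm [60.   8.4  9.1] rotvec [ 0.001 -0.005 -0.005] t 23.7333 F [ 2.5 -0.3  0.8] open 45.2
```

View pics/t21.png

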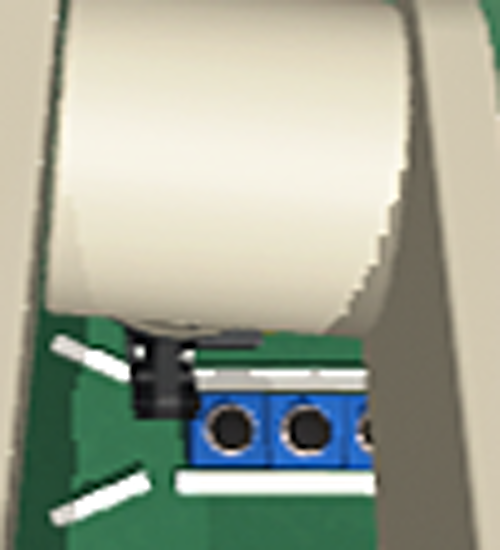

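View pics/s21.png

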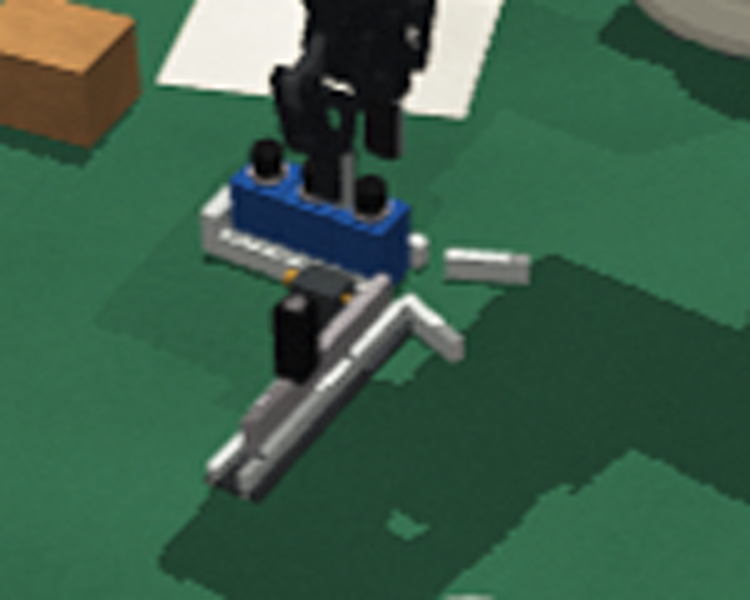

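View pics/w21.png

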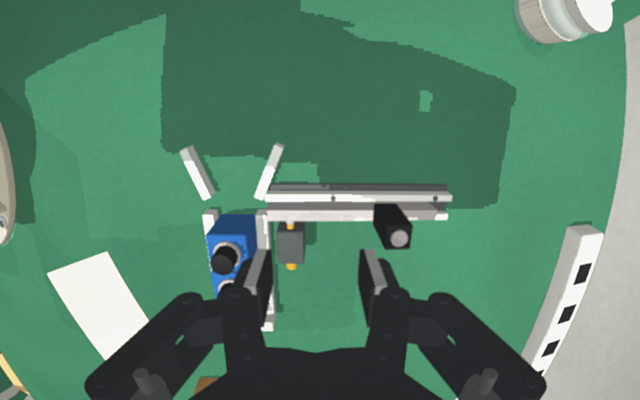

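Run:
```python
from rig import r
from h import *
f=r.grab_frame("wrist"); crop(f,350,450,180,270,6,"pics/w22.png")
for t in (0,5,10,15):
    print(t,wproj(f,[[593.7-t,-59.9,84]]))
print(wunproj(f,399,238,84))
```

```text
0 [[414.26408628 235.81599225]]
5 [[407.52703703 236.11622809]]
10 [[400.70063943 236.40796403]]
15 [[393.78985839 236.69057488]]
[582.56602883 -61.06888073  84.        ]
```

View pics/w22.png

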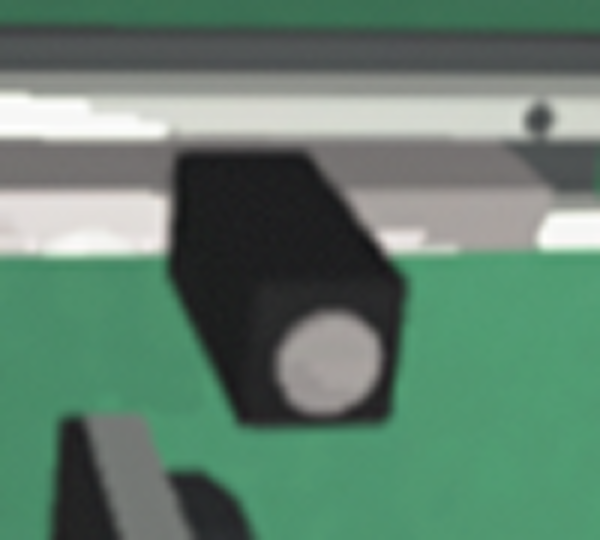

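Run:
```python
from rig import r
from h import *
f=r.grab_frame("wrist")
print(wunproj(f,403.4,239.2,84),wunproj(f,404.8,240.2,84))
plan(r,(585.5,-61,115),-0.014)
```

```text
[583.11822951 -61.05021885  84.        ] [584.21731067 -61.86749218  84.        ]
cur [520.9 -50.1 128.5] rot [-3.142e+00  2.000e-03 -2.000e-02] tool shift mm [64.8  9.7 13.4] rotvec [-0.     0.002 -0.006] t 23.9833 F [-0.1 -0.1 -0.6] open 45.3
```

Emit:
{"api": "arm_command", "payload": {
  "targets": [
    [0.01, 0.0016, 0.002, 0, 0, -0.006],
    [0.0135, 0.002, 0.002, 0, 0, 0],
    [0.0135, 0.002, 0.002, 0, 0, 0],
    [0.0135, 0.002, 0.002, 0, 0, 0],
    [0.0125, 0.002, 0.002, 0, 0, 0],
    [0, 0, 0, 0, 0, 0],
    [0, 0, 0, 0, 0, 0],
    [0, 0, 0, 0, 0, 0]
  ]
}}

```text
clock: 24.65
eef_pos: [584.0, -60.5, 118.5]
tcp_rot: [-3.141, 0.002, -0.014]
contact_force: [0.3, -0.1, -0.0]
opening: 0.526
```

Run:
```python
from rig import r
from h import *
plan(r,(584,-61,46),-0.014)
f=r.grab_frame("wrist"); crop(f,230,410,160,340,3.3,"pics/w23.png")
print(wproj(f,[[584,-61,84]]))
```

```text
cur [584.  -60.5 118.5] rot [-3.141e+00  2.000e-03 -1.400e-02] tool shift mm [ 0.2  0.5 72.5] rotvec [-0.     0.002  0.   ] t 24.65 F [ 0.3 -0.1 -0. ] open 44.9
[[314.72850505 234.52221277]]
```

View pics/w23.png

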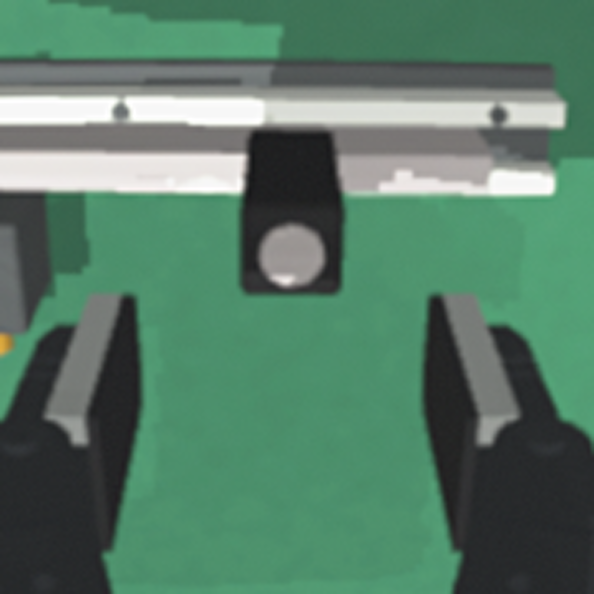

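Emit:
{"api": "arm_command", "payload": {
  "targets": [
    [0.001, 0.0005, 0.008, 0, 0, 0],
    [0.001, 0, 0.012, 0, 0, 0],
    [0, 0, 0.014, 0, 0, 0],
    [0, 0, 0.014, 0, 0, 0],
    [0, 0, 0.012, 0, 0, 0],
    [0, 0, 0.008, 0, 0, 0],
    [0, 0, 0.003, 0, 0, 0],
    [0, 0, 0, 0, 0, 0],
    [0, 0, 0, 0, 0, 0]
  ]
}}

```text
clock: 25.45
eef_pos: [587.4, -61.2, 48.5]
tcp_rot: [-3.142, -0.0, -0.014]
contact_force: [-0.0, 0.8, 0.8]
opening: 0.529
```

Run:
```python
from rig import r
from h import *
plan(r,(586,-61,46),-0.014)
f=r.grab_frame("wrist"); crop(f,180,460,120,400,2.1,"pics/w24.png")
f=r.grab_frame("scene"); crop(f,250,400,120,240,5,"pics/s24.png")
```

```text
cur [587.4 -61.2  48.5] rot [-3.142 -0.    -0.014] tool shift mm [-1.4 -0.2  2.5] rotvec [-0. -0.  0.] t 25.45 F [-0.   0.8  0.8] open 45.2
```

View pics/w24.png

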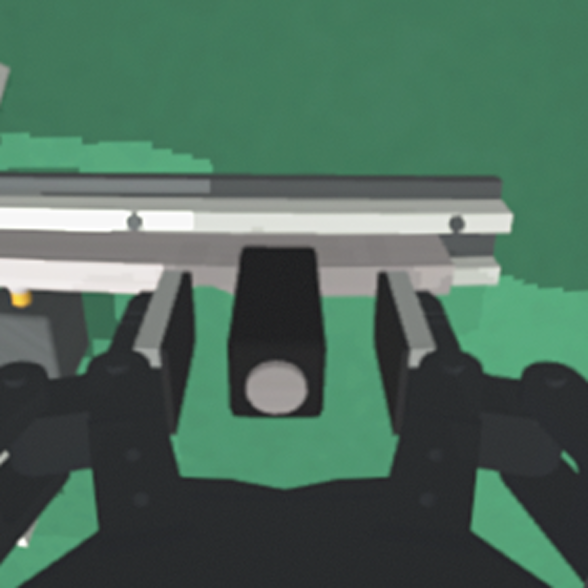

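View pics/s24.png

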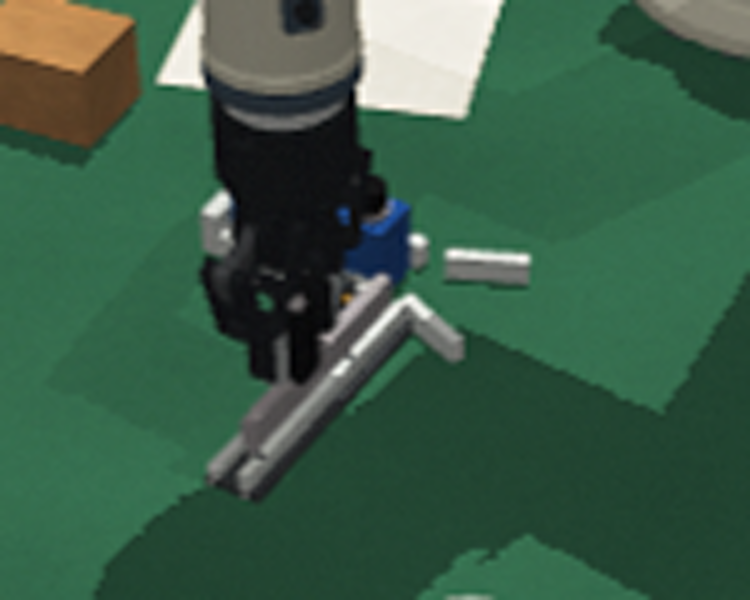

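Emit:
{"api": "arm_command", "payload": {
  "targets": [
    [-0.0015, 0, 0.002, 0, 0, 0],
    [0, 0, 0, 0, 0, 0],
    [0, 0, 0, 0, 0, 0],
    [0, 0, 0, 0, 0, 0],
    [0, 0, 0, 0, 0, 0]
  ],
  "fingers": 0.0,
  "squeeze": 40
}}

```text
clock: 25.97
eef_pos: [585.5, -61.2, 46.7]
tcp_rot: [-3.141, 0.0, -0.014]
contact_force: [-3.0, -0.3, 4.6]
opening: 0.231
```

Emit:
{"api": "arm_command", "payload": {
  "targets": [
    [-0.003, 0, 0, 0, 0, 0],
    [-0.006, 0, 0, 0, 0, 0],
    [-0.006, 0, 0, 0, 0, 0],
    [-0.006, 0, 0, 0, 0, 0],
    [-0.006, 0, 0, 0, 0, 0]
  ]
}}

```text
clock: 26.38
eef_pos: [561.9, -60.7, 46.9]
tcp_rot: [-3.142, -0.007, -0.014]
contact_force: [12.7, 3.1, -7.4]
opening: 0.226
```

Emit:
{"api": "arm_command", "payload": {
  "targets": [
    [-0.005, 0, 0, 0, 0, 0],
    [-0.005, 0, 0, 0, 0, 0],
    [-0.004, 0, 0, 0, 0, 0],
    [-0.003, 0, 0, 0, 0, 0]
  ]
}}

```text
clock: 26.72
eef_pos: [544.2, -60.3, 46.9]
tcp_rot: [-3.141, -0.005, -0.014]
contact_force: [8.8, 3.8, -4.3]
opening: 0.231
```

Emit:
{"api": "arm_command", "payload": {
  "targets": [
    [-0.001, 0, 0, 0, 0, 0],
    [-0.001, 0, 0, 0, 0, 0]
  ]
}}

```text
clock: 26.88
eef_pos: [541.5, -60.3, 46.9]
tcp_rot: [-3.141, -0.004, -0.014]
contact_force: [8.0, 3.6, -3.5]
opening: 0.229
```

Emit:
{"api": "arm_command", "payload": {
  "targets": [
    [-0.001, -0.0003, 0.0003, 0, 0, 0],
    [-0.001, 0, 0, 0, 0, 0]
  ]
}}

```text
clock: 27.05
eef_pos: [540.3, -60.2, 46.8]
tcp_rot: [3.142, -0.005, -0.014]
contact_force: [7.5, 1.6, -1.5]
opening: 0.228
```

Emit:
{"api": "arm_command", "payload": {
  "targets": [
    [-0.001, 0, 0, 0, 0, 0],
    [-0.001, 0, 0, 0, 0, 0]
  ]
}}

```text
clock: 27.22
eef_pos: [538.4, -60.2, 46.8]
tcp_rot: [3.142, -0.005, -0.014]
contact_force: [8.4, 2.6, -1.2]
opening: 0.23
```

Emit:
{"api": "arm_command", "payload": {
  "targets": [
    [-0.001, 0, 0, 0, 0, 0],
    [-0.001, 0, 0, 0, 0, 0]
  ]
}}

```text
clock: 27.38
eef_pos: [536.3, -60.1, 46.8]
tcp_rot: [3.142, -0.005, -0.014]
contact_force: [8.7, 2.5, -0.8]
opening: 0.23
```

Emit:
{"api": "arm_command", "payload": {
  "targets": [
    [-0.001, 0, 0, 0, 0, 0],
    [-0.001, 0, 0, 0, 0, 0]
  ]
}}

```text
clock: 27.55
eef_pos: [533.9, -60.1, 46.8]
tcp_rot: [-3.142, -0.004, -0.014]
contact_force: [4.7, 1.8, 1.8]
opening: 0.229
```

Emit:
{"api": "arm_command", "payload": {
  "targets": [
    [-0.001, 0, 0, 0, 0, 0],
    [-0.001, 0, 0, 0, 0, 0]
  ]
}}

```text
clock: 27.72
eef_pos: [530.8, -60.0, 46.7]
tcp_rot: [-3.141, -0.002, -0.014]
contact_force: [3.3, 2.4, 6.7]
opening: 0.227
```

Emit:
{"api": "arm_command", "payload": {
  "targets": [
    [-0.0008, 0, 0, 0, 0, 0],
    [0, 0, 0, 0, 0, 0]
  ]
}}

```text
clock: 27.88
eef_pos: [529.2, -60.0, 46.7]
tcp_rot: [-3.141, -0.001, -0.014]
contact_force: [-0.9, 0.4, 8.9]
opening: 0.23
```

Emit:
{"api": "arm_command", "payload": {
  "targets": [
    [-0.0008, 0, 0, 0, 0, 0],
    [0, 0, 0, 0, 0, 0]
  ]
}}

```text
clock: 28.05
eef_pos: [528.5, -60.0, 46.7]
tcp_rot: [-3.141, -0.001, -0.014]
contact_force: [-0.1, 2.5, 8.2]
opening: 0.225
```

Emit:
{"api": "arm_command", "payload": {
  "targets": [
    [-0.0008, 0, 0, 0, 0, 0],
    [0, 0, 0, 0, 0, 0]
  ]
}}

```text
clock: 28.22
eef_pos: [527.7, -60.0, 46.7]
tcp_rot: [-3.141, -0.001, -0.014]
contact_force: [-0.5, 2.3, 8.0]
opening: 0.226
```

Emit:
{"api": "arm_command", "payload": {
  "targets": [
    [-0.0008, 0, 0, 0, 0, 0],
    [0, 0, 0, 0, 0, 0]
  ]
}}

```text
clock: 28.38
eef_pos: [526.9, -60.0, 46.7]
tcp_rot: [-3.141, -0.001, -0.014]
contact_force: [1.0, 2.4, 7.3]
opening: 0.226
```

Emit:
{"api": "arm_command", "payload": {
  "targets": [
    [-0.0008, 0, 0, 0, 0, 0],
    [0, 0, 0, 0, 0, 0]
  ]
}}

```text
clock: 28.55
eef_pos: [526.3, -60.0, 46.7]
tcp_rot: [-3.141, -0.001, -0.014]
contact_force: [1.5, 2.0, 7.6]
opening: 0.23
```

Emit:
{"api": "arm_command", "payload": {
  "targets": [
    [-0.0005, 0, 0, 0, 0, 0],
    [0, 0, 0, 0, 0, 0]
  ]
}}

```text
clock: 28.72
eef_pos: [526.1, -59.9, 46.7]
tcp_rot: [-3.141, -0.002, -0.014]
contact_force: [3.0, 1.8, 6.5]
opening: 0.23
```

Emit:
{"api": "arm_command", "payload": {
  "targets": [
    [-0.0005, 0, 0, 0, 0, 0],
    [0, 0, 0, 0, 0, 0]
  ]
}}

```text
clock: 28.88
eef_pos: [526.0, -59.9, 46.7]
tcp_rot: [-3.141, -0.003, -0.014]
contact_force: [4.1, 2.3, 4.3]
opening: 0.227
```

Emit:
{"api": "arm_command", "payload": {
  "targets": [
    [-0.0005, 0, 0, 0, 0, 0],
    [0, 0, 0, 0, 0, 0]
  ]
}}

```text
clock: 29.05
eef_pos: [525.9, -60.0, 46.8]
tcp_rot: [-3.142, -0.003, -0.014]
contact_force: [4.8, 2.4, 3.1]
opening: 0.226
```

Emit:
{"api": "arm_command", "payload": {
  "targets": [
    [-0.0005, 0, 0, 0, 0, 0],
    [0, 0, 0, 0, 0, 0]
  ]
}}

```text
clock: 29.22
eef_pos: [525.7, -59.9, 46.8]
tcp_rot: [-3.142, -0.004, -0.014]
contact_force: [7.3, 3.6, 1.8]
opening: 0.23
```

Emit:
{"api": "arm_command", "payload": {
  "targets": [
    [-0.0005, 0, 0, 0, 0, 0],
    [0, 0, 0, 0, 0, 0]
  ]
}}

```text
clock: 29.38
eef_pos: [525.4, -59.9, 46.8]
tcp_rot: [-3.142, -0.004, -0.014]
contact_force: [7.3, 2.7, 2.2]
opening: 0.234
```

Emit:
{"api": "arm_command", "payload": {
  "targets": [
    [-0.0005, 0, 0, 0, 0, 0],
    [0, 0, 0, 0, 0, 0]
  ]
}}

```text
clock: 29.55
eef_pos: [525.3, -60.0, 46.8]
tcp_rot: [-3.142, -0.005, -0.014]
contact_force: [9.3, 3.5, -0.1]
opening: 0.227
```

Emit:
{"api": "arm_command", "payload": {
  "targets": [
    [0.001, 0, 0, 0, 0, 0],
    [0.001, 0, 0, 0, 0, 0],
    [0, 0, 0, 0, 0, 0]
  ]
}}

```text
clock: 29.8
eef_pos: [525.6, -59.9, 46.7]
tcp_rot: [-3.141, -0.002, -0.014]
contact_force: [2.0, 2.5, 6.3]
opening: 0.23
```

Emit:
{"api": "arm_command", "payload": {
  "targets": [
    [0.0007, 0, 0, 0, 0, 0],
    [0, 0, 0, 0, 0, 0]
  ]
}}

```text
clock: 29.97
eef_pos: [525.8, -59.9, 46.6]
tcp_rot: [-3.141, -0.001, -0.014]
contact_force: [0.4, 1.6, 8.5]
opening: 0.229
```

Emit:
{"api": "arm_command", "payload": {
  "targets": [
    [0.0008, 0, 0, 0, 0, 0],
    [0, 0, 0, 0, 0, 0]
  ]
}}

```text
clock: 30.13
eef_pos: [526.1, -59.9, 46.6]
tcp_rot: [-3.141, 0.0, -0.014]
contact_force: [-0.4, 2.3, 9.9]
opening: 0.234
```

Emit:
{"api": "arm_command", "payload": {
  "targets": [
    [0.0008, 0, 0, 0, 0, 0],
    [0, 0, 0, 0, 0, 0]
  ]
}}

```text
clock: 30.3
eef_pos: [526.4, -60.0, 46.6]
tcp_rot: [-3.141, 0.001, -0.014]
contact_force: [-3.7, 2.2, 12.5]
opening: 0.229
```

Emit:
{"api": "arm_command", "payload": {
  "targets": [
    [0.0006, 0, 0, 0, 0, 0],
    [0, 0, 0, 0, 0, 0]
  ]
}}

```text
clock: 30.47
eef_pos: [526.5, -60.0, 46.6]
tcp_rot: [-3.141, 0.002, -0.014]
contact_force: [-6.3, 3.0, 13.0]
opening: 0.227
```

Emit:
{"api": "arm_command", "payload": {
  "targets": [
    [-0.001, -0.0002, -0.0003, 0, 0, 0],
    [-0.0006, 0, 0, 0, 0, 0],
    [0, 0, 0, 0, 0, 0],
    [0, 0, 0, 0, 0, 0]
  ]
}}

```text
clock: 30.8
eef_pos: [526.2, -59.9, 46.7]
tcp_rot: [3.142, -0.0, -0.014]
contact_force: [-0.1, 0.3, 6.1]
opening: 0.228
```

Run:
```python
from rig import r
from h import *
plan(r,(526,-60,46.6),-0.014)
f=r.grab_frame("top"); crop(f,130,400,165,295,2.9,"pics/t30.png")
f=r.grab_frame("wrist"); cv2.imwrite("pics/w30.png",f["image"])
f=r.grab_frame("scene"); crop(f,250,400,120,240,5,"pics/s30.png")
```

```text
cur [526.2 -59.9  46.7] rot [ 3.142 -0.    -0.014] tool shift mm [-0.2  0.1  0.1] rotvec [ 0. -0.  0.] t 30.8 F [-0.1  0.3  6.1] open 19.5
```

View pics/t30.png

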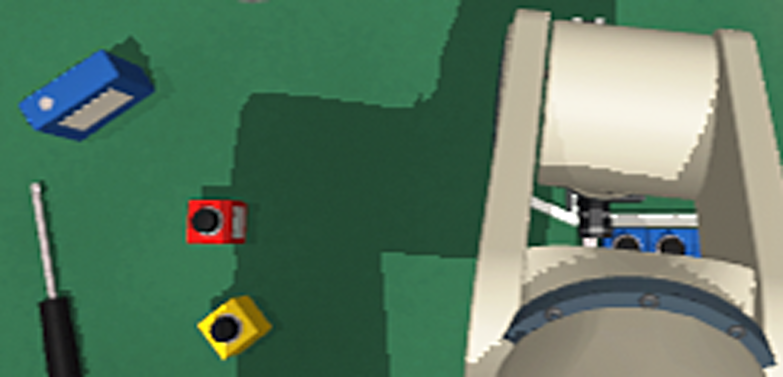

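View pics/w30.png

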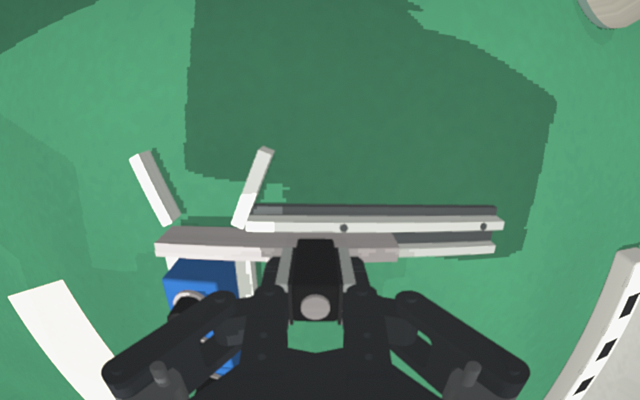

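View pics/s30.png

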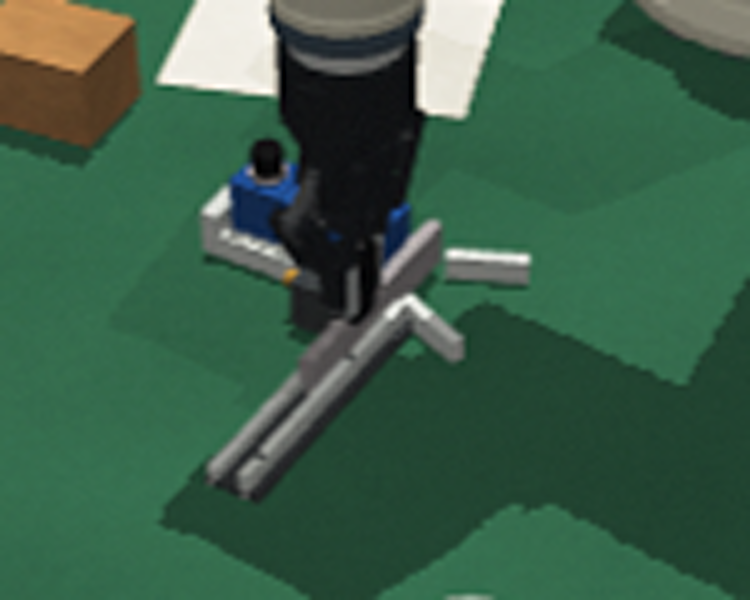

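Run:
```python
from rig import r
s=r.sense(); print(s["clock"],s["eef_pos"],s["contact_force"],s["opening"])
print(r.sign_off())
```

```text
30.95 [526.18010225 -59.92409649  46.67112788] [0.43069101 1.18990952 6.88532085] 0.23134606562085433
the job is handed in; nothing more can be done
None
```

I slid both loose blue sensors into the lane behind the one at the stop. I then closed the gate into its notch and handed the job in at 31 s, still holding the grip.

**How I moved the sensors:** I held each sensor lightly between the fingers while sliding it to the mouth of the lane, pressing it down on the bench. I then pushed it home from behind with the fingers shut. For about 0.2 s after I first gripped one sensor, the force showed a slight downward pull of 1.7 N. It may have carried part of the sensor's weight then, so I pressed down at once.

**Last checks:**
- **Sensors:** pictures taken after the second push show all three upright and touching in single file. The first push ended solid against the stop, peaking at 43 N on the fingertips. The second ended at 21 N.
- **Gate:** pictures show the bar across the lane behind the sensors.
- **Notch:** I felt the bar drawn forward from about 8 mm before it seated, at about 68 mm of travel. It then resisted 9 N in one direction and 6 N in the other while shifting only about 1 mm. I could not see the ball itself, and the sliding force before the notch read about 8 N, well above the stated 1.2 N. I therefore rely on the pull into the notch more than on the stiffness.
- **At hand-in:** the fingers were closed on the grip (about 20 mm opening), with under 0.5 N along the bar.
- **Other things on the bench:** the red and yellow look-alikes, the nearby blue housing and the screwdriver were in place in the last top picture. I did not check the rest at the end, but nothing I did came near them.

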